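# Unload the griddle, rub its plate clean and shut it down

### The arm

A 6-joint arm with a two-finger parallel gripper is mounted at the origin on the work surface. World frame = base frame: x ahead of the robot, y to its left, z up, the work surface at z = 0. Lengths are in mm, angles in rad, forces in N, time in s.
With the tool pointing down it reaches from about 275 to 825 mm from the base axis. Payload 5.2 kg.
Tool frame: the origin (TCP) lies midway between the tips of the shut fingers; the grasp point (between the pads) lies 19 mm behind it (robot.tcp_to_grasp is the distance from the TCP to the grasp point, in mm); z points along the fingers, y is the line along which they close (so a half turn about z gives the same grasp; the last joint's range is limited). The gripper opens to 93 mm and grips with 3 to 60 N. Pads are 15 mm wide; open, the fingers measure 128 mm over their backs; the gripper's body (75 mm by 188 mm) begins 65 mm behind the grasp point.
Start: joints at [-1.402, 0.259, 1.535, -0, 1.348, -0.203], TCP at [199.832, -512.418, 218.653] pointing down, gripper open.
Joint ranges: [-3.14, 3.14], [-0.91, 2.08], [0.19, 2.58], [-1.22, 4.36], [0.22, 2.71], [-3.12, 3.12]. Speed limits (rad/s): [2.57, 2.57, 3.14, 3.14, 3.14, 3.14].

### API

Orientations are given as a unit quaternion [x, y, z, w].
In Python, from station import robot gives the robot as it stands.
- The arm moves only by the tool play_rows, never from a script. Its argument "deltas" is a list of rows, each an object of numbers: "dx", "dy", "dz": the shift along the tool's x, y, z each as a share of 0.03 m, from -1 to 1; "roll": the turn about the tool's z as a share of 5 degrees, from -1 to 1. In form: [{"dx": .., "dy": .., "dz": .., "roll": ..}, ...]. A call has 1 to 10 rows; each row shifts and turns the commanded pose from where the row before left it, along the tool's axes as they then stand; what a row does not reach is not made up. A row lasts 1/12 s, in which the tool goes at most 41.7 mm and 7.16 degrees, less where a joint would pass 70% of its speed; a pose out of reach is approached as far as the arm can. A call with a number of a shift or a turn outside -1 to 1 is refused whole. A call with a gripper value outside its range is refused whole. "gripper" is the opening, from 0 (shut) to 1 (fully open), set as the call begins (left out, the last holds). The fingers move at their own pace and stop on an object; the grip force is fixed at half the most. Time passes only in rows, so rows that do not move let the fingers close. It gives the time, the measured TCP pose, the force, the opening and the grip force at its end, in the units of the state.
- robot.get_obs(): the state, without advancing time (a new reading comes with each control period).
- robot.get_image(name): name is "side" or "top"; returns a dict with "pixels" (400x640x3 uint8, red, green, blue), "fx", "fy", "cx", "cy" (pixels), "k1" (the pictures are not rectified: a ray, as slopes to the right and down, at radius r is drawn at 1 + k1 r^2 times it, then the intrinsics apply), "R" (3x3) and "t" (3): a world point X has camera coordinates R X + t. Camera axes: x right, y down, z forward; pixel columns grow to the right and rows downward; lengths in mm; the calibration is good to about 2 mm. A picture is of the moment at which its call begins. There is no depth.
- robot.job_done(): hands the job in; it is judged then, once.
Trained networks look in a picture, given as the dict that the camera call returned (one of the last four; its "shot" number tells which), for a name from the list of things; names that differ only in an ending like _2 or _b are one class to them, and where a whole thing is asked for, a point or a joint stands for the part that bears it (a point fixed in the world has none). Each returns a list of dicts, best first, with "confidence" (0 to 1); they miss things now and then, are a little off and sometimes report something else, mostly with a low value. They report only what shows in the picture. A call takes as long as a camera call. They do not tell look-alikes from the thing itself.
- robot.boxes_of(picture, thing): "centre" ([x, y, z] in mm, in world coordinates, good to about 4 mm: the middle of the surface that is visible of it).
- robot.pinpoint(picture, thing): "centre" ([x, y, z] in mm, in world coordinates, good to about 4 mm: a listed point, or the origin of a listed thing).
The state is a dict: "clock": time; "joints": joint angles; "joint_velocities": joint speeds; "joint_efforts": joint torques, N m; "tcp_pos": TCP position; "ee_rot": TCP orientation; "ft_force": force on the tool from outside, world axes, zero at the start; "moment": the same for the moment, N m; "gripper_width": finger opening in mm; "grasp_force": force on a finger pad.
Only numpy, scipy, OpenCV 4.12 (cv2) and the standard library are available. Lean on these libraries where they do the work, as an engineer would, in place of code of your own. Each camera call takes 0.05 s, during which the arm holds its last target. There are 200 camera calls.

### The job

First turn the griddle's heat lever down until it lines up with the red pointer, then set every green shortbread lying flat on the wire cooling rack, none on top of another. With the lever still at the pointer, take the cleaning block by its yellow sprung handle, lay it across the griddle plate and rub the plate in one slow pass from its left end to its right end (as the robot sees it), keeping the handle steadily pressed about half way down. Put the block back flat in its aluminium tray, turn the heat lever fully to its off stop at the left, and leave the other things on the bench where they are.

Things in the scene. Friction and masses are not known exactly. Their poses are not given: they have to be found in the camera images.
- griddle: Bench griddle, fixed. Origin: centre of its underside, table height; x away from the robot, y left, z up. Black plate 180 (x) by 350 mm (y) centred on the origin, top at z = 50 mm, no rim; steel housing 200 by 370 mm, top at 42 mm. Grey control box behind (x 105 to 250 mm, y +-120 mm, top 60 mm); lever and red pointer turn on it about a vertical axis at x = 200 mm, y = 0.
- heat_lever (a joint): Heat lever angle in rad, 0 to 2.0. 0 = off, against its stop at the left; grows as the lever swings to the right (counter-clockwise from above). At value q the lever points from its axis along (-cos(q-1), -sin(q-1)) in the griddle's x, y. It stays where it is left; about 2 N at the knob moves it.
- lever_knob (a point): Point inside the upright black knob at the lever's end, 65 mm from the lever's axis, 96 mm above the table: the height to grip at. The knob is a 22 mm diameter cylinder from 66 to 108 mm above the table; the lever's flat arm lies at 66 to 74 mm. The point's x axis points from the knob towards the lever's axis.
- pointer (a joint): Angle of the red pointer in rad, same zero and sense as heat_lever (equal values = lined up). It is the mark to which the lever is turned first; it cannot be touched or moved.
- pointer_tip (a point): Outer tip of the thin flat red pointer, 85 mm from the axis, on top of the control box. Its x axis points from the tip to the axis.
- rack: Wire cooling rack, fixed, never moves in a run: 340 mm (x) by 170 mm (y), flat solid top at 12 mm, no rim. Origin: centre of its underside; z up. It stands at the left or the right of the griddle, the tray at the other side.
- dock: Aluminium tray of the cleaning block, fixed, never moves in a run: 230 mm (x) by 150 mm (y), 5 mm wall and floor, rim 14 mm high, so inside 220 by 140 mm with the floor at z = 5 mm. Origin: centre of its underside. The block starts in it.
- block: Cleaning block, 0.4 kg in all: brick-red abrasive pad 130 mm (x) by 70 mm (y) with a black backing, together 27 mm high; above it, on a central spring-loaded stem, a yellow handle. Origin: centre of the pad's rubbing underside; z up. Its half turn makes no difference.
- handle (a point): Centre of the yellow handle, a bar 100 mm long along the block's x, 24 mm wide (y), 32 mm high; 76 mm above the pad's underside when not pressed (bar from 60 to 92 mm). Grip it across its width.
- press (a joint): How far the handle is pressed down towards the pad, in m, 0 to 0.020. Spring: 2.4 N to start moving plus 0.6 N per mm; half way is 0.010. Springs back when not pressed.
- biscuit1: Green shortbread with a brown band across one end, 66 mm (x) by 40 mm (y) by 16 mm high, 45 g. Origin: centre of its underside; z up. Starts on the griddle plate. There are two to four of them; None also when it is absent.
- biscuit2: Green shortbread with a brown band across one end, 66 mm (x) by 40 mm (y) by 16 mm high, 45 g. Origin: centre of its underside; z up. Starts on the griddle plate. There are two to four of them; None also when it is absent.
- biscuit3: Green shortbread with a brown band across one end, 66 mm (x) by 40 mm (y) by 16 mm high, 45 g. Origin: centre of its underside; z up. Starts on the griddle plate. There are two to four of them; None also when it is absent.
- biscuit4: Green shortbread with a brown band across one end, 66 mm (x) by 40 mm (y) by 16 mm high, 45 g. Origin: centre of its underside; z up. Starts on the griddle plate. There are two to four of them; None also when it is absent.
- jar: Jar with a white cap, 52 mm wide, 100 mm high, standing; not to be moved. Origin: centre of its underside.
- mug: White mug, 76 mm wide, 85 mm high; not to be moved. Origin: centre of its underside.
- cutter: Steel ring biscuit cutter, 68 mm wide, 30 mm high; not to be moved. Origin: centre of its underside.
- spatula: Spatula lying on the table; not to be moved. Origin: its underside, on its long axis.
Mind the look-alikes: they are no part of the job. Leave any blue look-alike of the biscuit1 alone.

How it is judged (in metres and radians):
On the way, in this order (a step that is already met when the one before it is completed fails the run):
1. the heat lever is turned down to the red pointer (angle between the x axis of lever_knob and the x axis of pointer_tip, either way round below 0.14 rad and velocity of joint heat_lever between -0.05 and 0.05 rad/s), for 0.3 s.
2. all shortbreads lie flat on the rack, let go (x of biscuit1 in the frame of rack between -0.17 and 0.17 m and y of biscuit1 in the frame of rack between -0.085 and 0.085 m and z of biscuit1 in the frame of rack between 0.006 and 0.02 m and angle between each of biscuit1, biscuit2, biscuit3, biscuit4's own z axis and vertical below 0.15 rad and contact force between each of biscuit1, biscuit2, biscuit3, biscuit4 and the fingers below 0.1 N and x of biscuit2 in the frame of rack between -0.17 and 0.17 m and y of biscuit2 in the frame of rack between -0.085 and 0.085 m and z of biscuit2 in the frame of rack between 0.006 and 0.02 m and x of biscuit3 in the frame of rack between -0.17 and 0.17 m and y of biscuit3 in the frame of rack between -0.085 and 0.085 m and z of biscuit3 in the frame of rack between 0.006 and 0.02 m and x of biscuit4 in the frame of rack between -0.17 and 0.17 m and y of biscuit4 in the frame of rack between -0.085 and 0.085 m and z of biscuit4 in the frame of rack between 0.006 and 0.02 m), for 0.3 s.
3. the pressed block is sliding over the left end of the plate, lever still at the pointer (y of block in the frame of griddle above 0.08 m and x of block in the frame of griddle between -0.03 and 0.03 m and z of block in the frame of griddle between 0.044 and 0.056 m and angle between the x axis of block and the x axis of griddle, either way round below 0.25 rad and angle between the x axis of lever_knob and the x axis of pointer_tip, either way round below 0.14 rad and linear speed of block above 0.008 m/s and contact force between block and griddle above 4 N and value of joint press between 0.005 and 0.016 m), for 0.15 s.
4. the pressed block is sliding over the left middle of the plate, lever still at the pointer (y of block in the frame of griddle between 0.02 and 0.07 m and x of block in the frame of griddle between -0.03 and 0.03 m and z of block in the frame of griddle between 0.044 and 0.056 m and angle between the x axis of block and the x axis of griddle, either way round below 0.25 rad and angle between the x axis of lever_knob and the x axis of pointer_tip, either way round below 0.14 rad and linear speed of block above 0.008 m/s and contact force between block and griddle above 4 N and value of joint press between 0.005 and 0.016 m), for 0.15 s.
5. the pressed block is sliding over the right middle of the plate, lever still at the pointer (y of block in the frame of griddle between -0.07 and -0.02 m and x of block in the frame of griddle between -0.03 and 0.03 m and z of block in the frame of griddle between 0.044 and 0.056 m and angle between the x axis of block and the x axis of griddle, either way round below 0.25 rad and angle between the x axis of lever_knob and the x axis of pointer_tip, either way round below 0.14 rad and linear speed of block above 0.008 m/s and contact force between block and griddle above 4 N and value of joint press between 0.005 and 0.016 m), for 0.15 s.
6. the pressed block is sliding over the right end of the plate, lever still at the pointer (y of block in the frame of griddle below -0.08 m and x of block in the frame of griddle between -0.03 and 0.03 m and z of block in the frame of griddle between 0.044 and 0.056 m and angle between the x axis of block and the x axis of griddle, either way round below 0.25 rad and angle between the x axis of lever_knob and the x axis of pointer_tip, either way round below 0.14 rad and linear speed of block above 0.008 m/s and contact force between block and griddle above 4 N and value of joint press between 0.005 and 0.016 m), for 0.15 s.
At the end, for the whole second after the job is handed in: Every shortbread present lies flat (within 0.15 rad) with its centre over the rack and its underside on the rack's top (6 to 20 mm above the rack's origin); the block lies flat on the floor of its tray; the heat lever is within 0.10 rad of its off stop (all of step 2 and x of block in the frame of dock between -0.09 and 0.09 m and y of block in the frame of dock between -0.06 and 0.06 m and z of block in the frame of dock between 0 and 0.01 m and angle between block's own z axis and vertical below 0.06 rad and value of joint heat_lever below 0.1 rad); the robot touches nothing.
It fails at once if one of the other things on the bench (jar, mug, spatula, cutter) is moved more than 40 mm (distance of any of jar, mug, spatula, cutter from where it was at the start of the episode above 0.04 m).
Of biscuit1, biscuit2, biscuit3, biscuit4 only 2 to 4 are there at a start; the rules pass over those that are not, and their reading is None.
At some moment in a run one of biscuit1, biscuit2, biscuit3, biscuit4, block may be knocked a few centimetres aside while the robot is not near it.
Once in a run the grip may slacken for a moment while it holds something.
It also fails if it takes over 210 s, if anything falls off the work surface, if the arm or the gripper's body presses on something with over 40 N, if the wrist force passes 120 N, or if a joint passes its speed limit or range.

## Working session

There is one attempt and no reset: what is moved stays moved. The work goes in short steps, Python scripts to look and compute and a tool call to move; the robot and the scene stay as the last step left them, time stands still between calls to the robot, and variables do not carry over. Pictures are saved under pics/ and viewed, at most 14 in all, crops included, and the job is handed in when it is done.

Besides the shell and the picture viewer there is one more tool, called after "Call:" in YAML: its name, and indented under it one key for each argument. play_rows: Moves the arm, as the interface text tells. Shift numbers are shares of 0.03 m and turn numbers shares of 5 degrees, none past 1 either way. Its arguments: {"type":"object","properties":{"deltas":{"type":"array","items":{"type":"object","properties":{"dx":{"type":"number"},"dy":{"type":"number"},"dz":{"type":"number"},"roll":{"type":"number"}}}},"gripper":{"type":"number"}},"required":["deltas"]}

```bash
ls; mkdir -p pics; cat > h.py <<'E'
import numpy as np, cv2
from station import robot
def shot(n,save=None):
    p=robot.get_image(n)
    if save: cv2.imwrite('pics/'+save,p['pixels'][:,:,::-1])
    return p
def px(p,X):
    c=np.array(p['R'])@np.array(X,float)+np.array(p['t']); a=c[:2]/c[2]; s=1+p['k1']*(a@a)
    return np.array([p['fx']*a[0]*s+p['cx'],p['fy']*a[1]*s+p['cy']])
def world(p,uv,z):
    d=np.array([(uv[0]-p['cx'])/p['fx'],(uv[1]-p['cy'])/p['fy']]); a=d.copy()
    for _ in range(30): a=d/(1+p['k1']*(a@a))
    R=np.array(p['R']); o=-R.T@np.array(p['t']); r=R.T@np.array([a[0],a[1],1])
    return o+r*(z-o[2])/r[2]
E
python3 - <<'E'
from h import *
print(robot.get_obs())
for n in('top','side'):
    p=shot(n,n+'0.png'); R=np.array(p['R']);print(n,p['fx'],p['k1'],R.round(2).tolist(),-R.T@np.array(p['t']))
    for t in 'griddle heat_lever lever_knob pointer_tip rack dock block handle biscuit1 jar mug cutter spatula'.split():
        print(t,[(np.round(d['centre']).tolist(),round(d['confidence'],2),px(p,d['centre']).round().tolist()) for d in robot.pinpoint(p,t)])
E
```

```text
pics
{'clock': 0.0, 'joints': array([-1.40176742e+00,  2.59330012e-01,  1.53609588e+00, -1.00718744e-05,
        1.34799139e+00, -2.02767357e-01]), 'joint_velocities': array([ 4.88938926e-04,  2.32756356e-06, -7.18853781e-05,  7.55741971e-04,
        4.38271388e-04,  5.06909728e-04]), 'joint_efforts': array([ 4.72355550e-04, -4.37301493e+01, -2.84001052e+01,  7.21049518e-02,
        4.12118132e-02, -1.45344002e-04]), 'tcp_pos': array([ 199.74930974, -511.85087771,  217.81956571]), 'ee_rot': array([ 9.82770030e-01,  1.84830288e-01,  1.04795952e-05, -9.12269184e-04]), 'ft_force': array([ 0.20635571, -0.43290524, -0.06129637]), 'moment': array([-0.01621003, -0.0284272 ,  0.01864382]), 'grasp_force': 0.0, 'gripper_width': 92.54676323356709}
top 470.09142824452283 -0.08246788791791418 [[0.07, -1.0, -0.0], [-0.98, -0.07, -0.21], [0.21, 0.02, -0.98]] [ 237.76871903  -15.17100478 1418.44732157]
griddle [([500.0, -7.0, -1.0], 0.74, [328.0, 218.0]), ([434.0, 521.0, 2.0], 0.27, [155.0, 226.0])]Traceback (most recent call last):
  File "<stdin>", line 6, in <module>
ValueError: it knows: biscuit, block, cutter, dock, griddle, handle, jar, lever_knob, mug, pointer_tip, rack, spatula
```

```bash
python3 - <<'E'
from h import *
for n in('top','side'):
    p=shot(n,n+'1.png'); R=np.array(p['R']);print(n,p['fx'],p['k1'],R.round(2).tolist(),-R.T@np.array(p['t']))
    for t in 'griddle lever_knob pointer_tip rack dock block handle biscuit jar mug cutter spatula'.split():
        print(t,[(np.round(d['centre']).tolist(),round(d['confidence'],2),px(p,d['centre']).round().tolist()) for d in robot.pinpoint(p,t)])
E
```

```text
top 470.09142824452283 -0.08246788791791418 [[0.07, -1.0, -0.0], [-0.98, -0.07, -0.21], [0.21, 0.02, -0.98]] [ 237.76871903  -15.17100478 1418.44732157]
griddle [([497.0, -9.0, 2.0], 0.63, [328.0, 219.0])]
lever_knob [([608.0, 32.0, 63.0], 0.67, [318.0, 177.0]), ([649.0, -39.0, 96.0], 0.54, [343.0, 163.0]), ([700.0, 248.0, -2.0], 0.45, [252.0, 150.0])]
pointer_tip [([609.0, 29.0, 62.0], 0.58, [318.0, 177.0]), ([501.0, -42.0, 53.0], 0.48, [340.0, 215.0])]
rack [([464.0, 340.0, 1.0], 0.96, [215.0, 221.0])]
dock [([442.0, -339.0, 3.0], 0.62, [435.0, 244.0])]
block [([430.0, -332.0, 3.0], 0.56, [433.0, 248.0]), ([652.0, -38.0, 96.0], 0.29, [342.0, 162.0])]
handle [([428.0, -326.0, 81.0], 0.59, [437.0, 245.0])]
biscuit [([500.0, -44.0, 53.0], 0.84, [340.0, 215.0]), ([286.0, 188.0, 3.0], 0.84, [257.0, 283.0]), ([472.0, 118.0, 51.0], 0.57, [285.0, 221.0]), ([301.0, -186.0, 1.0], 0.42, [383.0, 288.0])]
jar [([704.0, 248.0, -3.0], 0.63, [253.0, 149.0])]
mug [([720.0, -264.0, 2.0], 0.95, [414.0, 155.0])]
cutter [([534.0, -493.0, 3.0], 0.76, [486.0, 218.0]), ([718.0, -262.0, 3.0], 0.3, [413.0, 156.0])]
spatula [([432.0, 520.0, 4.0], 0.63, [156.0, 226.0]), ([473.0, 116.0, 50.0], 0.46, [286.0, 221.0])]
side 437.4315917001171 0.04156948515204974 [[0.8, -0.6, 0.0], [-0.39, -0.53, -0.75], [0.45, 0.6, -0.66]] [ -51.00141313 -787.09695117  938.41134356]
griddle []
lever_knob []
pointer_tip []
rack []
dock [([439.0, -339.0, 6.0], 0.57, [358.0, 313.0])]
block [([435.0, -330.0, 9.0], 0.78, [355.0, 310.0])]
handle [([430.0, -326.0, 83.0], 0.59, [355.0, 292.0])]
biscuit [([297.0, -186.0, -0.0], 0.56, [278.0, 301.0]), ([282.0, 182.0, 1.0], 0.54, [208.0, 224.0])]
jar []
mug [([432.0, -327.0, 82.0], 0.33, [355.0, 292.0])]
cutter [([532.0, -488.0, -6.0], 0.7, [428.0, 338.0])]
spatula []
```

View pics/top0.png

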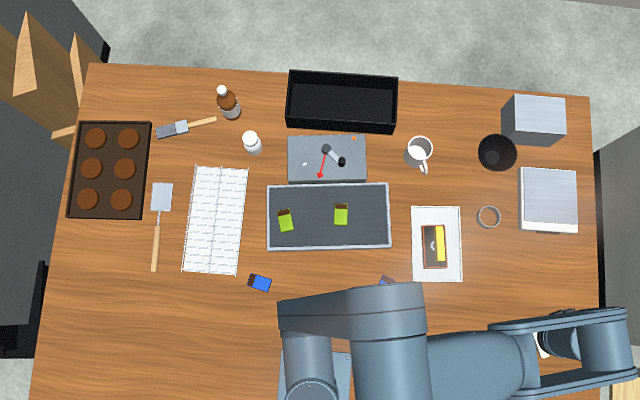

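View pics/side1.png

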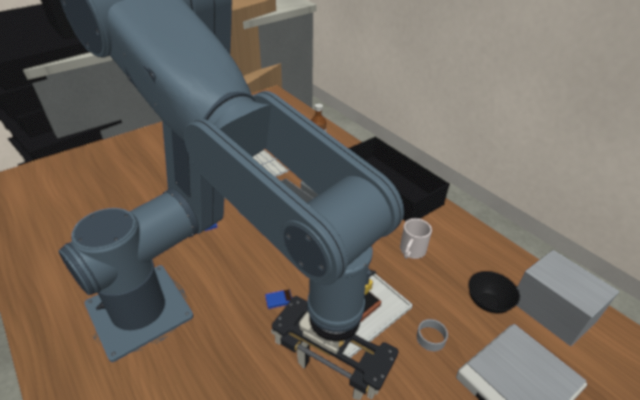

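The top picture shows two green shortbreads on the plate, at (340,215) and (285,221). The look-alikes are blue, at (260,283) and (383,283). The round brown ones at the left are not mine. The lever knob is at (341,162), the pointer tip at (319,177) and the block at (433,246) in the right-hand tray. I'll check these in a close crop and measure them.

```bash
cat >> h.py <<'E'
def rects(p,lo,hi,z,box=None,amin=25):
    hsv=cv2.cvtColor(p['pixels'],cv2.COLOR_RGB2HSV); m=cv2.inRange(hsv,lo,hi)
    if box: k=np.zeros_like(m);k[box[1]:box[3],box[0]:box[2]]=255;m&=k
    out=[]
    for c in cv2.findContours(m,cv2.RETR_EXTERNAL,cv2.CHAIN_APPROX_NONE)[0]:
        if cv2.contourArea(c)<amin: continue
        w=np.array([world(p,q[0],z)[:2] for q in c],np.float32)
        (x,y),(a,b),th=cv2.minAreaRect(w)
        if a<b:a,b,th=b,a,th+90
        out.append((round(x,1),round(y,1),round(a,1),round(b,1),round((th+90)%180-90,1),c.mean(axis=(0,1)).round().tolist()))
    return out
GREEN=((30,100,80),(50,255,255));RED=((0,150,150),(8,255,255));YEL=((22,150,150),(30,255,255))
E
python3 - <<'E'
from h import *
p=shot('top')
im=p['pixels'][120:295,230:470,::-1]
cv2.imwrite('pics/crop1.png',cv2.resize(im,None,fx=3.3,fy=3.3,interpolation=cv2.INTER_CUBIC))
print('green',rects(p,*GREEN,66));print('red',rects(p,*RED,62,amin=8));print('yel',rects(p,*YEL,94))
hsv=cv2.cvtColor(p['pixels'],cv2.COLOR_RGB2HSV)
for u,v in[(285,222),(340,215),(438,243),(433,246),(320,172),(428,255)]:print(hsv[v,u],end='')
for n,uv,z in[('plateNL',(268,249),42),('knob',(341,161),108),('axis',(326,148),70),('tip',(319,178),61)]:print(n,world(p,uv,z))
E
```

```text
green [(471.8, 117.2, 66.6, 39.5, 16.2, [286.0, 221.0]), (501.9, -43.7, 65.8, 38.3, 4.0, [341.0, 213.0])]
red [(646.9, 25.3, 73.9, 15.7, -3.9, [322.0, 166.0])]
yel []
[ 39 183 202][ 39 171 213][ 29 132 252][ 23   8 136][  1 218 248][ 11  22 128]plateNL [385.86200311 161.34513982  42.        ]
knob [650.32645426 -33.6797189  108.        ]
axis [699.7593038   13.58891044  70.        ]
tip [607.25468879  27.70720974  61.        ]
```

View pics/crop1.png

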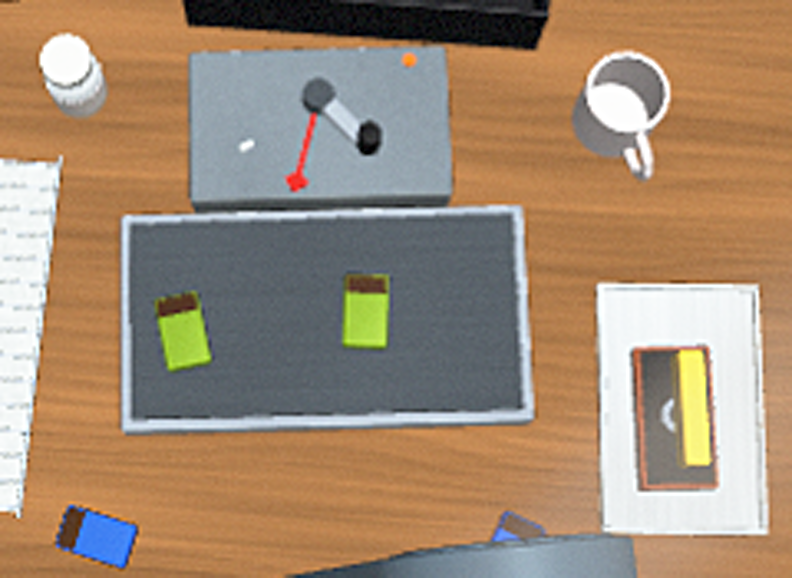

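The crop confirms two green shortbreads with brown bands; the blue pair lie off the griddle. The lever knob is at crop (368,137), its hub at (318,95), and the red tip at (296,182). Next I'll fit the griddle, dock, block and rack frames.

```bash
python3 - <<'E'
from h import *
p=shot('top')
f=lambda u,v,z:world(p,(230+u/3.3,120+v/3.3),z)[:2].round(1)
def quad(n,pts,z):
    w=np.array([f(*q,z) for q in pts]); c=w.mean(0); print(n,w.tolist(),'c',c.round(1),'yaw',[round(float(np.degrees(np.arctan2(*(a-b)[::-1]))),1) for a,b in((w[1],w[0]),(w[2],w[3]))],'yside',[round(float(np.degrees(np.arctan2(-(a-b)[0],(a-b)[1]))),1) for a,b in((w[0],w[3]),(w[1],w[2]))])
# NL FL FR NR
quad('housing',[(123,431),(124,216),(523,207),(533,422)],42)
quad('box',[(192,204),(191,54),(445,47),(450,194)],60)
quad('dock',[(604,531),(598,285),(759,285),(768,534)],14)
quad('pad',[(641,488),(632,348),(708,346),(718,487)],27)
quad('handle',[(683,464),(680,351),(705,349),(711,466)],92)
print('knob top',f(370,128,108),'hub',f(318,90,80),f(318,95,74),'tip',f(296,182,61))
w=np.array([world(p,q,12)[:2] for q in((182,274),(196,167),(249,170),(235,276))]);print('rack',w.round(),w.mean(0))
hsv=cv2.cvtColor(p['pixels'],cv2.COLOR_RGB2HSV);m=cv2.inRange(hsv,*RED);v,u=np.nonzero(m[130:190,300:345])
w=np.array([world(p,(a+300,b+130),61)[:2] for a,b in zip(u,v)],np.float32);print(w.min(0),w.max(0),cv2.fitLine(w,cv2.DIST_HUBER,0,.01,.01).ravel())
E
```

```text
housing [[381.0, 163.0], [577.7, 181.7], [613.4, -182.7], [416.2, -200.8]] c [497.1  -9.7] yaw [5.4, 5.2] yside [5.5, 5.6]
box [[588.9, 118.7], [731.9, 132.7], [756.3, -101.5], [615.7, -113.8]] c [673.2   9. ] yaw [5.6, 5.0] yside [6.6, 5.9]
dock [[326.1, -273.3], [551.7, -259.1], [563.0, -409.7], [333.6, -422.2]] c [ 443.6 -341.1] yaw [3.6, 3.1] yside [2.9, 4.3]
pad [[365.8, -302.6], [492.4, -290.1], [499.4, -359.8], [371.6, -372.1]] c [ 432.3 -331.2] yaw [5.6, 5.5] yside [4.8, 5.7]
handle [[382.9, -324.7], [481.0, -319.3], [484.3, -341.2], [382.9, -348.9]] c [ 432.8 -333.5] yaw [3.2, 4.3] yside [-0.0, 8.6]
knob top [657.3 -36.5] hub [698.7  12.5] [696.   12.2] tip [616.2  26.3]
rack [[294. 416.]
 [628. 417.]
 [630. 249.]
 [301. 256.]] [463.35091413 334.27371101]
[610.3431    15.392039] [683.5799    34.877586] [ 9.8691905e-01 -1.6121669e-01  6.3148853e+02  2.5348680e+01]
```

```bash
cat >> h.py <<'E'
def th(o=None):
    q=(o or robot.get_obs())['ee_rot']; return np.degrees(2*np.arctan2(q[1],q[0]))
def to(x,y,z,t=None):
    "rolls (shares) first, then shifts in shares along tool axes after the roll"
    o=robot.get_obs();a=th(o);r=0
    if t is not None: r=-((t-a+180)%360-180)/5; a=t
    c,s=np.cos(np.radians(a)),np.sin(np.radians(a)); d=np.array([x,y,z])-o['tcp_pos']
    print('from',o['tcp_pos'].round(1),'th',round(th(o),1),'| roll',round(r,2),'dx',round((d[0]*c+d[1]*s)/30,2),'dy',round((d[0]*s-d[1]*c)/30,2),'dz',round(-d[2]/30,2),'j6',o['joints'][5].round(2),'t',round(o['clock'],1))
E
python3 -c "
from h import *
to(655,-38,150,20.3)"
```

```text
from [ 199.8 -512.4  218.7] th 21.3 | roll 0.2 dx 19.72 dy -9.57 dz 2.29 j6 -0.2 t 1.5
```

Call:
play_rows:
  deltas:
    - {"dx": 0.83, "dy": -0.38}
    - {"dx": 0.83, "dy": -0.38}
    - {"dx": 0.83, "dy": -0.38}
    - {"dx": 0.83, "dy": -0.38}
    - {"dx": 0.83, "dy": -0.38}
    - {"dx": 0.83, "dy": -0.38}
    - {"dx": 0.83, "dy": -0.38}
    - {"dx": 0.83, "dy": -0.38}
    - {"dx": 0.83, "dy": -0.38}
    - {"dx": 0.83, "dy": -0.38}
  gripper: 0.6

```text
$.deltas[0]: bad value
```

Call:
play_rows:
  deltas:
    - {"dx": 0.83, "dy": -0.38}
    - {"dx": 0.83, "dy": -0.38}
    - {"dx": 0.83, "dy": -0.38}
    - {"dx": 0.83, "dy": -0.38}
    - {"dx": 0.83, "dy": -0.38}
    - {"dx": 0.83, "dy": -0.38}
    - {"dx": 0.83, "dy": -0.38}
    - {"dx": 0.83, "dy": -0.38}
    - {"dx": 0.83, "dy": -0.38}
    - {"dx": 0.83, "dy": -0.38}

```text
$.deltas[0]: bad value
```

Call:
play_rows:
  deltas:
    - {"dx": 0.8, "dy": -0.4}
    - {"dx": 0.8, "dy": -0.4}
    - {"dx": 0.8, "dy": -0.4}
    - {"dx": 0.8, "dy": -0.4}
    - {}

```text
$.deltas[0]: bad value
```

```bash
python3 -c "
from h import *
to(655,-38,150)
p=shot('top','t2.png')
print([np.round(d['centre']) for d in robot.pinpoint(p,'lever_knob')])"
```

```text
from [ 199.8 -512.4  218.7] th 21.3 | roll 0 dx 19.88 dy -9.22 dz 2.29 j6 -0.2 t 1.5
[array([650., -41.,  97.])]
```

Call:
play_rows:
  deltas:
    - {"dx": 0.83, "dy": -0.39, "dz": 0, "roll": 0}
    - {"dx": 0.83, "dy": -0.39, "dz": 0, "roll": 0}
    - {"dx": 0.83, "dy": -0.39, "dz": 0, "roll": 0}
    - {"dx": 0.83, "dy": -0.39, "dz": 0, "roll": 0}
    - {"dx": 0.83, "dy": -0.39, "dz": 0, "roll": 0}
    - {"dx": 0.83, "dy": -0.39, "dz": 0, "roll": 0}
    - {"dx": 0.83, "dy": -0.39, "dz": 0, "roll": 0}
    - {"dx": 0.83, "dy": -0.39, "dz": 0, "roll": 0}
    - {"dx": 0.83, "dy": -0.39, "dz": 0, "roll": 0}
    - {"dx": 0.83, "dy": -0.39, "dz": 0, "roll": 0}
  gripper: 0.6

```text
clock: 2.43
tcp_pos: [390.1, -311.9, 218.8]
ee_rot: [0.983, 0.185, 0.0, 0.0]
ft_force: [-0.1, 0.1, 0.5]
gripper_width: 55.4
grasp_force: 0.0
```

Call:
play_rows:
  deltas:
    - {"dx": 0.83, "dy": -0.39, "dz": 0, "roll": 0}
    - {"dx": 0.83, "dy": -0.39, "dz": 0, "roll": 0}
    - {"dx": 0.83, "dy": -0.39, "dz": 0, "roll": 0}
    - {"dx": 0.83, "dy": -0.39, "dz": 0, "roll": 0}
    - {"dx": 0.83, "dy": -0.39, "dz": 0, "roll": 0}
    - {"dx": 0.83, "dy": -0.39, "dz": 0, "roll": 0}
    - {"dx": 0.83, "dy": -0.39, "dz": 0, "roll": 0}
    - {"dx": 0.83, "dy": -0.39, "dz": 0, "roll": 0}
    - {"dx": 0.83, "dy": -0.39, "dz": 0, "roll": 0}
    - {"dx": 0.83, "dy": -0.39, "dz": 0, "roll": 0}

```text
clock: 3.27
tcp_pos: [579.6, -112.3, 218.7]
ee_rot: [0.983, 0.185, 0.0, 0.0]
ft_force: [0.2, -0.2, -0.4]
gripper_width: 56.3
grasp_force: 0.0
```

```bash
python3 -c "
from h import *
to(655,-38,150)"
```

```text
from [ 579.6 -112.3  218.7] th 21.3 | roll 0 dx 3.24 dy -1.39 dz 2.29 j6 0.82 t 3.3
```

Call:
play_rows:
  deltas:
    - {"dx": 0.81, "dy": -0.35, "dz": 0.2, "roll": 0.05}
    - {"dx": 0.81, "dy": -0.35, "dz": 0.4, "roll": 0.05}
    - {"dx": 0.81, "dy": -0.35, "dz": 0.4, "roll": 0.05}
    - {"dx": 0.81, "dy": -0.34, "dz": 0.4, "roll": 0.05}
    - {"dx": 0, "dy": 0, "dz": 0.8, "roll": 0}
    - {"dx": 0, "dy": 0, "dz": 0.2, "roll": 0}

```text
clock: 3.77
tcp_pos: [653.5, -38.1, 142.6]
ee_rot: [0.984, 0.177, -0.003, -0.001]
ft_force: [-0.6, 0.5, -0.8]
gripper_width: 55.9
grasp_force: 0.0
```

```bash
python3 -c "
from h import *
to(655,-38,79)
p=shot('top')
cv2.imwrite('pics/c3.png',cv2.resize(p['pixels'][120:200,260:400,::-1],None,fx=5,fy=5,interpolation=cv2.INTER_CUBIC))"
```

```text
from [653.5 -38.1 142.6] th 20.4 | roll 0 dx 0.05 dy 0.02 dz 2.12 j6 0.99 t 3.8
```

View pics/c3.png

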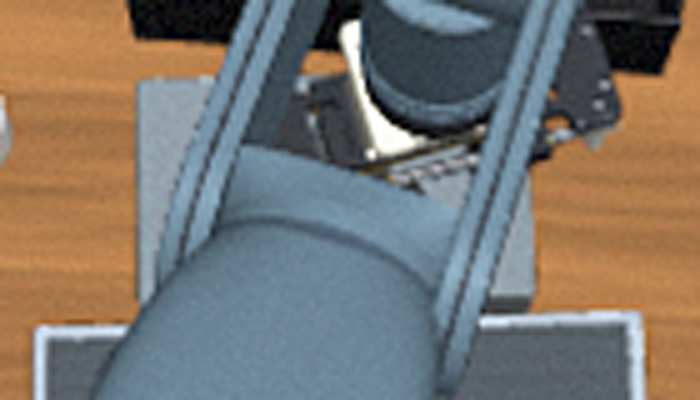

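The arm hides the knob at crop (400,200), so I'll go by the measured position and confirm it by the finger width on closing.

Call:
play_rows:
  deltas:
    - {"dx": 0.05, "dy": 0, "dz": 0.6, "roll": 0}
    - {"dx": 0, "dy": 0, "dz": 0.6, "roll": 0}
    - {"dx": 0, "dy": 0, "dz": 0.6, "roll": 0}
    - {"dx": 0, "dy": 0, "dz": 0.3, "roll": 0}
    - {"dx": 0, "dy": 0, "dz": 0, "roll": 0}

```text
clock: 4.23
tcp_pos: [654.4, -39.8, 82.1]
ee_rot: [0.984, 0.176, -0.002, -0.001]
ft_force: [-0.6, -0.7, 0.1]
gripper_width: 55.7
grasp_force: 0.0
```

Call:
play_rows:
  deltas:
    - {"dx": 0, "dy": 0, "dz": 0, "roll": 0}
    - {"dx": 0, "dy": 0, "dz": 0, "roll": 0}
    - {"dx": 0, "dy": 0, "dz": 0, "roll": 0}
    - {"dx": 0, "dy": 0, "dz": 0, "roll": 0}
    - {"dx": 0, "dy": 0, "dz": 0, "roll": 0}
    - {"dx": 0, "dy": 0, "dz": 0, "roll": 0}
  gripper: 0

```text
clock: 4.73
tcp_pos: [656.7, -38.4, 84.4]
ee_rot: [0.984, 0.176, 0.001, -0.0]
ft_force: [0.8, 4.3, 3.9]
gripper_width: 21.3
grasp_force: 30.0
```

```bash
python3 - <<'E'
from h import *
to(656,-38,80)
a=np.radians(th());A=np.array([697,11.5]);f=lambda d:A-65*np.array([np.cos(np.radians(d)),np.sin(np.radians(d))])
P=[f(d) for d in np.linspace(51,-10,11)];P[0]=robot.get_obs()['tcp_pos'][:2]
for u,v in zip(P,P[1:]):
    d=v-u;print(((d[0]*np.cos(a)+d[1]*np.sin(a))/30).round(2),((d[0]*np.sin(a)-d[1]*np.cos(a))/30).round(2))
E
```

```text
from [656.7 -38.4  84.4] th 20.3 | roll 0 dx -0.02 dy -0.02 dz 0.15 j6 0.99 t 4.7
-0.13 -0.19
-0.08 -0.21
-0.06 -0.22
-0.04 -0.23
-0.01 -0.23
0.01 -0.23
0.04 -0.23
0.06 -0.22
0.08 -0.22
0.11 -0.2
```

Call:
play_rows:
  deltas:
    - {"dx": 0, "dy": 0, "dz": 0, "roll": 0}
    - {"dx": 0, "dy": 0, "dz": 0, "roll": 0}
  gripper: 0.28

```text
clock: 4.9
tcp_pos: [656.0, -39.8, 83.7]
ee_rot: [0.984, 0.176, -0.0, 0.001]
ft_force: [-0.6, -0.2, -1.0]
gripper_width: 25.5
grasp_force: 0.0
```

Call:
play_rows:
  deltas:
    - {"dx": -0.12, "dy": -0.19, "dz": 0, "roll": 0}
    - {"dx": -0.08, "dy": -0.21, "dz": 0, "roll": 0}
    - {"dx": -0.06, "dy": -0.22, "dz": 0, "roll": 0}
    - {"dx": -0.04, "dy": -0.23, "dz": 0, "roll": 0}
    - {"dx": -0.01, "dy": -0.23, "dz": 0, "roll": 0}
    - {"dx": 0.01, "dy": -0.23, "dz": 0, "roll": 0}
    - {"dx": 0.04, "dy": -0.23, "dz": 0, "roll": 0}
    - {"dx": 0.06, "dy": -0.22, "dz": 0, "roll": 0}
    - {"dx": 0.08, "dy": -0.22, "dz": 0, "roll": 0}
    - {"dx": 0.11, "dy": -0.2, "dz": 0, "roll": 0}

```text
clock: 5.73
tcp_pos: [633.0, 22.8, 83.6]
ee_rot: [0.984, 0.176, -0.0, -0.0]
ft_force: [-1.7, -2.0, 0.4]
gripper_width: 25.8
grasp_force: 1.1
```

Call:
play_rows:
  deltas:
    - {"dx": 0, "dy": 0, "dz": 0, "roll": 0}
    - {"dx": 0, "dy": 0, "dz": 0, "roll": 0}
    - {"dx": 0, "dy": 0, "dz": 0, "roll": 0}
    - {"dx": 0, "dy": 0, "dz": 0, "roll": 0}
    - {"dx": 0, "dy": 0, "dz": 0, "roll": 0}
  gripper: 0

```text
clock: 6.15
tcp_pos: [633.6, 22.8, 83.7]
ee_rot: [0.984, 0.176, 0.001, -0.001]
ft_force: [2.9, 5.4, -0.9]
gripper_width: 21.3
grasp_force: 30.0
```

```bash
python3 - <<'E'
from h import *
to(632.8,22.1,80)
A=np.array([697,11.5]);d=A-robot.get_obs()['tcp_pos'][:2];print(np.hypot(*d),np.degrees(np.arctan2(d[1],d[0])))
E
```

```text
from [633.6  22.8  83.7] th 20.3 | roll 0 dx -0.03 dy 0.01 dz 0.12 j6 1.07 t 6.2
64.37345312419424 -10.09848194174622
```

Call:
play_rows:
  deltas:
    - {"dx": 0, "dy": 0, "dz": 0, "roll": 0}
    - {"dx": 0, "dy": 0, "dz": 0, "roll": 0}
    - {"dx": 0, "dy": 0, "dz": 0, "roll": 0}
    - {"dx": 0, "dy": 0, "dz": 0, "roll": 0}
    - {"dx": 0, "dy": 0, "dz": -0.5, "roll": 0}
    - {"dx": 0, "dy": 0, "dz": -0.8, "roll": 0}
    - {"dx": 0, "dy": 0, "dz": -0.8, "roll": 0}
  gripper: 0.7

```text
clock: 6.73
tcp_pos: [632.2, 21.6, 146.4]
ee_rot: [0.984, 0.176, -0.001, -0.0]
ft_force: [0.8, -0.8, 0.7]
gripper_width: 62.6
grasp_force: 0.0
```

```bash
python3 -c "
from h import *
to(471.8,117.2,120,16.2)"
```

```text
from [632.2  21.6 146.4] th 20.3 | roll 0.82 dx -4.24 dy -4.55 dz 0.88 j6 1.08 t 6.7
```

Call:
play_rows:
  deltas:
    - {"dx": 0, "dy": 0, "dz": 0, "roll": 0.82}
    - {"dx": -0.6, "dy": -0.65, "dz": 0, "roll": 0}
    - {"dx": -0.6, "dy": -0.65, "dz": 0, "roll": 0}
    - {"dx": -0.6, "dy": -0.65, "dz": 0, "roll": 0}
    - {"dx": -0.6, "dy": -0.65, "dz": 0, "roll": 0}
    - {"dx": -0.6, "dy": -0.65, "dz": 0.2, "roll": 0}
    - {"dx": -0.6, "dy": -0.65, "dz": 0.3, "roll": 0}
    - {"dx": -0.6, "dy": -0.65, "dz": 0.3, "roll": 0}
    - {"dx": 0, "dy": 0, "dz": 0, "roll": 0}

```text
clock: 7.48
tcp_pos: [467.9, 119.6, 120.8]
ee_rot: [0.99, 0.142, -0.003, -0.001]
ft_force: [-1.0, 0.2, 0.0]
gripper_width: 64.9
grasp_force: 0.0
```

```bash
python3 -c "
from h import *
to(471.8,117.2,54,16.2)
p=shot('top');print(rects(p,*GREEN,66),rects(p,*RED,62,amin=8))
cv2.imwrite('pics/c4.png',cv2.resize(p['pixels'][120:295,230:470,::-1],None,fx=3.3,fy=3.3,interpolation=cv2.INTER_CUBIC))"
```

```text
from [467.9 119.6 120.8] th 16.3 | roll 0.02 dx 0.1 dy 0.11 dz 2.23 j6 1.3 t 7.5
[(501.9, -43.7, 65.8, 38.3, 4.0, [341.0, 213.0])] [(618.5, 27.3, 14.8, 14.0, -59.8, [319.0, 174.0])]
```

View pics/c4.png

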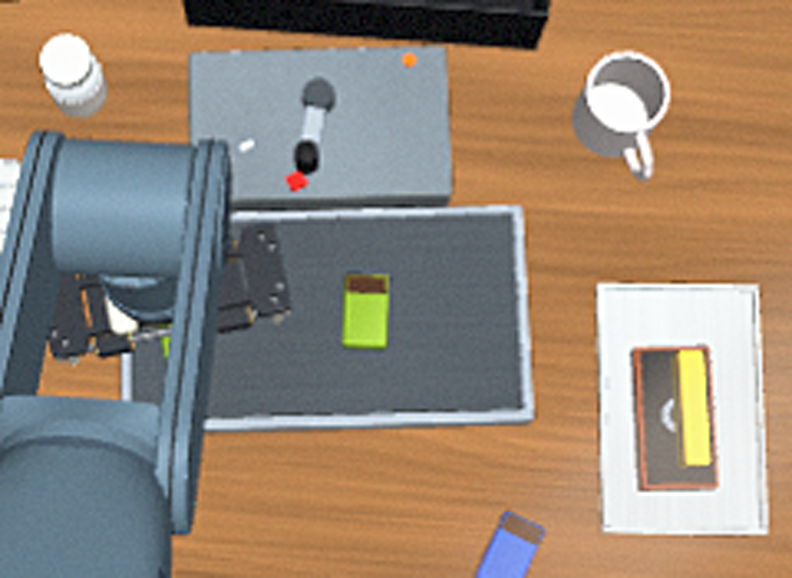

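The lever arm now lies over the pointer, with the knob at crop (306,150) and the tip at (296,182). I'll put a number on it.

```bash
python3 - <<'E'
from h import *
p=shot('top');f=lambda u,v,z:world(p,(230+u/3.3,120+v/3.3),z)[:2].round(1)
A=np.array([697,11.5])
for n,w in(('knob',f(306,149,108)),('arm',f(311,135,74)),('tip',f(296,182,61)),('hub',f(318,95,74))):
    d=A-w;print(n,w,np.hypot(*d).round(1),np.degrees(np.arctan2(d[1],d[0])).round(1))
print([(np.round(d['centre']),d['confidence']) for t in('lever_knob','pointer_tip') for d in robot.pinpoint(p,t)])
E
```

```text
knob [633.8  18.4] 63.6 -6.2
arm [657.6  15.8] 39.6 -6.2
tip [616.2  26.3] 82.1 -10.4
hub [696.   12.2] 1.2 -35.0
[(array([627.,  17.,  96.]), 0.63), (array([609.,  31.,  64.]), 0.55)]
```

Call:
play_rows:
  deltas:
    - {"dx": 0.1, "dy": 0.1, "dz": 0.6, "roll": 0}
    - {"dx": 0, "dy": 0, "dz": 0.6, "roll": 0}
    - {"dx": 0, "dy": 0, "dz": 0.6, "roll": 0}
    - {"dx": 0, "dy": 0, "dz": 0.4, "roll": 0}
    - {"dx": 0, "dy": 0, "dz": 0, "roll": 0}

```text
clock: 8.1
tcp_pos: [477.4, 114.9, 54.6]
ee_rot: [0.99, 0.14, -0.002, -0.0]
ft_force: [0.3, 0.8, 0.3]
gripper_width: 64.9
grasp_force: 0.0
```

Call:
play_rows:
  deltas:
    - {"dx": 0, "dy": 0, "dz": 0, "roll": 0}
    - {"dx": 0, "dy": 0, "dz": 0, "roll": 0}
    - {"dx": 0, "dy": 0, "dz": 0, "roll": 0}
    - {"dx": 0, "dy": 0, "dz": 0, "roll": 0}
    - {"dx": 0, "dy": 0, "dz": 0, "roll": 0}
  gripper: 0

```text
clock: 8.52
tcp_pos: [478.6, 115.8, 57.6]
ee_rot: [0.99, 0.141, 0.001, 0.0]
ft_force: [-0.5, 0.4, 2.4]
gripper_width: 39.7
grasp_force: 30.0
```

Call:
play_rows:
  deltas:
    - {"dx": 0, "dy": 0, "dz": -0.5, "roll": 0}
    - {"dx": 0, "dy": 0, "dz": -0.8, "roll": 0}
    - {"dx": 0, "dy": 0, "dz": -0.8, "roll": 0}
    - {"dx": 0, "dy": 0, "dz": 0, "roll": 0}

```text
clock: 8.85
tcp_pos: [480.8, 116.0, 124.2]
ee_rot: [0.99, 0.141, 0.004, 0.001]
ft_force: [0.4, -0.8, 0.6]
gripper_width: 39.5
grasp_force: 30.0
```

```bash
python3 -c "
from h import *
to(520,335,21,0)"
```

```text
from [480.8 116.  124.2] th 16.2 | roll 3.24 dx 1.31 dy -7.3 dz 3.44 j6 1.3 t 8.8
```

Call:
play_rows:
  deltas:
    - {"dx": 0, "dy": 0, "dz": 0, "roll": 0.8}
    - {"dx": 0, "dy": 0, "dz": 0, "roll": 0.8}
    - {"dx": 0, "dy": 0, "dz": 0, "roll": 0.8}
    - {"dx": 0, "dy": 0, "dz": 0, "roll": 0.8}
    - {"dx": 0.2, "dy": -0.8, "dz": 0, "roll": 0}
    - {"dx": 0.2, "dy": -0.9, "dz": 0, "roll": 0}
    - {"dx": 0.2, "dy": -0.9, "dz": 0, "roll": 0}
    - {"dx": 0.2, "dy": -0.9, "dz": 0, "roll": 0}
    - {"dx": 0.2, "dy": -0.9, "dz": 0, "roll": 0}
    - {"dx": 0.2, "dy": -0.9, "dz": 0, "roll": 0}

```text
clock: 9.68
tcp_pos: [513.0, 276.2, 119.1]
ee_rot: [1.0, 0.002, -0.0, 0.0]
ft_force: [1.5, 0.0, -1.8]
gripper_width: 39.7
grasp_force: 30.0
```

Call:
play_rows:
  deltas:
    - {"dx": 0.1, "dy": -0.9, "dz": 0, "roll": 0}
    - {"dx": 0, "dy": -0.9, "dz": 0, "roll": 0}
    - {"dx": 0, "dy": -0.2, "dz": 0, "roll": 0}
    - {"dx": 0, "dy": 0, "dz": 0.7, "roll": 0}
    - {"dx": 0, "dy": 0, "dz": 0.7, "roll": 0}
    - {"dx": 0, "dy": 0, "dz": 0.7, "roll": 0}
    - {"dx": 0, "dy": 0, "dz": 0.4, "roll": 0}
    - {"dx": 0, "dy": 0, "dz": 0, "roll": 0}

```text
clock: 10.35
tcp_pos: [513.6, 333.5, 41.3]
ee_rot: [1.0, 0.002, -0.003, 0.001]
ft_force: [-0.4, -0.3, 0.1]
gripper_width: 39.4
grasp_force: 30.0
```

```bash
python3 -c "
from h import *
to(520,335,21,0);print(robot.get_obs()['gripper_width'])"
```

```text
from [513.6 333.5  41.3] th 0.2 | roll 0.04 dx 0.21 dy -0.05 dz 0.68 j6 1.96 t 10.3
39.39375394145255
```

Call:
play_rows:
  deltas:
    - {"dx": 0, "dy": 0, "dz": 0.25, "roll": 0}
    - {"dx": 0, "dy": 0, "dz": 0.2, "roll": 0}
    - {"dx": 0, "dy": 0, "dz": 0.15, "roll": 0}
    - {"dx": 0, "dy": 0, "dz": 0, "roll": 0}
    - {"dx": 0, "dy": 0, "dz": 0, "roll": 0}

```text
clock: 10.77
tcp_pos: [516.2, 334.9, 27.0]
ee_rot: [1.0, 0.002, 0.0, -0.0]
ft_force: [0.4, 0.0, 0.6]
gripper_width: 39.6
grasp_force: 30.0
```

Call:
play_rows:
  deltas:
    - {"dx": 0, "dy": 0, "dz": 0.1, "roll": 0}
    - {"dx": 0, "dy": 0, "dz": 0.1, "roll": 0}
    - {"dx": 0, "dy": 0, "dz": 0, "roll": 0}
    - {"dx": 0, "dy": 0, "dz": 0, "roll": 0}

```text
clock: 11.1
tcp_pos: [515.8, 334.9, 20.5]
ee_rot: [1.0, 0.002, -0.0, 0.0]
ft_force: [0.4, 0.5, -0.7]
gripper_width: 39.6
grasp_force: 30.0
```

Call:
play_rows:
  deltas:
    - {"dx": 0, "dy": 0, "dz": 0, "roll": 0}
    - {"dx": 0, "dy": 0, "dz": 0, "roll": 0}
    - {"dx": 0, "dy": 0, "dz": 0, "roll": 0}
    - {"dx": 0, "dy": 0, "dz": 0, "roll": 0}
    - {"dx": 0, "dy": 0, "dz": -0.5, "roll": 0}
    - {"dx": 0, "dy": 0, "dz": -0.8, "roll": 0}
    - {"dx": 0, "dy": 0, "dz": -0.8, "roll": 0}
    - {"dx": 0, "dy": 0, "dz": -0.8, "roll": 0}
  gripper: 0.7

```text
clock: 11.77
tcp_pos: [515.7, 334.8, 108.4]
ee_rot: [1.0, 0.002, -0.0, 0.0]
ft_force: [0.5, -0.3, -0.4]
gripper_width: 65.2
grasp_force: 0.0
```

```bash
python3 - <<'E'
from h import *
ps=[shot('top') for _ in range(3)]
im=np.mean([p['pixels'] for p in ps],axis=0).astype(np.uint8)
cv2.imwrite('pics/c5.png',cv2.resize(im[128:188,290:360,::-1],None,fx=8,fy=8,interpolation=cv2.INTER_CUBIC))
p=ps[0];print(rects(p,*GREEN,66),rects(p,*RED,62,amin=8))
for q in ps:print([(np.round(d['centre']),round(d['confidence'],2)) for t in('lever_knob','pointer_tip') for d in robot.pinpoint(q,t)])
E
```

```text
[(501.9, -43.7, 65.8, 38.3, 4.0, [341.0, 213.0]), (493.3, 321.2, 44.4, 39.7, 0.5, [218.0, 208.0])] [(617.9, 27.0, 15.1, 12.4, -58.3, [320.0, 174.0])]
[(array([629.,  18.,  98.]), 0.55), (array([609.,  32.,  66.]), 0.35)]
[(array([628.,  18.,  96.]), 0.69), (array([607.,  30.,  61.]), 0.6)]
[(array([631.,  18.,  99.]), 0.54), (array([ 442., -338.,    1.]), 0.27), (array([612.,  31.,  64.]), 0.41)]
```

View pics/c5.png

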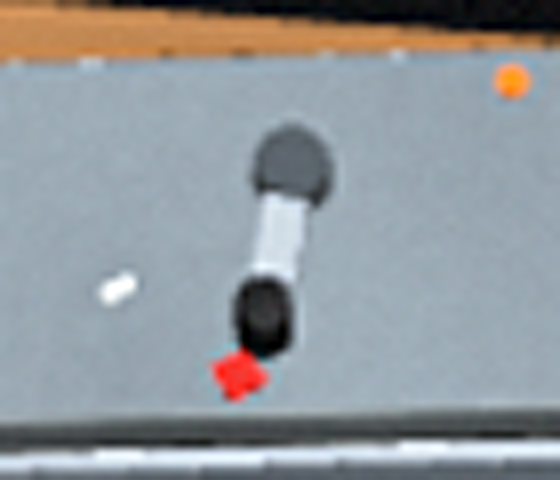

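The hub is at crop (292,163), the knob at (264,315) and the red tip at (240,375). The lever seems a few degrees short of the pointer. I'll compare the two directions.

```bash
python3 - <<'E'
from h import *
p=shot('top');g=lambda u,v,z:world(p,(290+u/8-.44,128+v/8-.44),z)[:2]
an=lambda a,b:np.degrees(np.arctan2((a-b)[1],(a-b)[0])).round(1)
print('arm edges',an(g(263,195,74),g(252,270,74)),an(g(310,200,74),g(297,280,74)))
print('mid',g(286.5,197.5,74),g(274.5,275,74))
print('knobtop',g(264,302,108),'diamond',g(240,375,61))
# initial red line from top0/top1
q=cv2.imread('pics/top1.png')[:,:,::-1];hsv=cv2.cvtColor(q,cv2.COLOR_RGB2HSV);m=cv2.inRange(hsv,(0,120,120),(8,255,255))|cv2.inRange(hsv,(174,120,120),(180,255,255))
v,u=np.nonzero(m[135:190,305:345]);w=np.array([world(p,(a+305,b+135),61)[:2] for a,b in zip(u,v)])
for lo,hi in((600,690),(627,690)):
    k=w[(w[:,0]>lo)&(w[:,0]<hi)].astype(np.float32);l=cv2.fitLine(k,cv2.DIST_HUBER,0,.01,.01).ravel();print(len(k),l,np.degrees(np.arctan2(l[1],l[0])))
E
```

```text
arm edges -3.6 -4.6
mid [684.88850645  14.39377554] [654.30431812  16.61510702]
knobtop [633.28336209  18.84824373] diamond [618.40324663  26.88479444]
57 [ 9.8432219e-01 -1.7637965e-01  6.4328900e+02  2.2839376e+01] -10.158955
31 [ 9.8597997e-01 -1.6686361e-01  6.5579614e+02  2.0554337e+01] -9.605513
```

```bash
python3 -c "
from h import *
to(633,19,150,-7)"
```

```text
from [515.3 334.6 106.4] th 0.2 | roll 1.44 dx 5.18 dy 9.97 dz -1.45 j6 1.96 t 12.3
```

Call:
play_rows:
  deltas:
    - {"dx": 0, "dy": 0, "dz": -0.8, "roll": 0.72}
    - {"dx": 0, "dy": 0, "dz": -0.65, "roll": 0.72}
    - {"dx": 0.4, "dy": 0.8, "dz": 0, "roll": 0}
    - {"dx": 0.4, "dy": 0.8, "dz": 0, "roll": 0}
    - {"dx": 0.4, "dy": 0.8, "dz": 0, "roll": 0}
    - {"dx": 0.4, "dy": 0.8, "dz": 0, "roll": 0}
    - {"dx": 0.4, "dy": 0.8, "dz": 0, "roll": 0}
    - {"dx": 0.4, "dy": 0.8, "dz": 0, "roll": 0}
    - {"dx": 0.4, "dy": 0.8, "dz": 0, "roll": 0}
    - {"dx": 0.4, "dy": 0.8, "dz": 0, "roll": 0}

```text
clock: 13.1
tcp_pos: [587.9, 131.4, 150.5]
ee_rot: [0.998, -0.061, -0.001, 0.0]
ft_force: [0.6, -0.5, -0.1]
gripper_width: 65.4
grasp_force: 0.0
```

Call:
play_rows:
  deltas:
    - {"dx": 0.4, "dy": 0.8, "dz": 0, "roll": 0}
    - {"dx": 0.4, "dy": 0.8, "dz": 0, "roll": 0}
    - {"dx": 0.4, "dy": 0.8, "dz": 0, "roll": 0}
    - {"dx": 0.4, "dy": 0.8, "dz": 0, "roll": 0}
    - {"dx": 0.38, "dy": 0.37, "dz": 0, "roll": 0}
    - {"dx": 0, "dy": 0, "dz": 0, "roll": 0}
    - {"dx": 0, "dy": 0, "dz": 0, "roll": 0}

```text
clock: 13.68
tcp_pos: [633.6, 18.5, 150.3]
ee_rot: [0.998, -0.062, -0.001, -0.0]
ft_force: [-0.2, 0.4, -0.2]
gripper_width: 64.8
grasp_force: 0.0
```

```bash
python3 -c "
from h import *
to(633,20,84,-7)"
```

```text
from [633.6  18.5 150.3] th -7.1 | roll -0.02 dx -0.03 dy -0.05 dz 2.21 j6 1.55 t 13.7
```

Call:
play_rows:
  deltas:
    - {"dx": 0, "dy": 0, "dz": 0.6, "roll": 0}
    - {"dx": 0, "dy": 0, "dz": 0.7, "roll": 0}
    - {"dx": 0, "dy": 0, "dz": 0.7, "roll": 0}
    - {"dx": 0, "dy": 0, "dz": 0.2, "roll": 0}
    - {"dx": 0, "dy": 0, "dz": 0, "roll": 0}
    - {"dx": 0, "dy": 0, "dz": 0, "roll": 0}
  gripper: 0.4

```text
clock: 14.18
tcp_pos: [633.6, 20.1, 85.4]
ee_rot: [0.998, -0.061, -0.0, -0.0]
ft_force: [1.1, -0.6, 1.0]
gripper_width: 37.4
grasp_force: 0.0
```

Call:
play_rows:
  deltas:
    - {"dx": 0, "dy": 0, "dz": 0, "roll": 0}
    - {"dx": 0, "dy": 0, "dz": 0, "roll": 0}
    - {"dx": 0, "dy": 0, "dz": 0, "roll": 0}
    - {"dx": 0, "dy": 0, "dz": 0, "roll": 0}
    - {"dx": 0, "dy": 0, "dz": 0, "roll": 0}
  gripper: 0

```text
clock: 14.6
tcp_pos: [634.5, 19.3, 86.3]
ee_rot: [0.998, -0.061, 0.001, -0.0]
ft_force: [0.6, 2.6, 4.9]
gripper_width: 21.7
grasp_force: 3.0
```

Call:
play_rows:
  deltas:
    - {"dx": 0, "dy": -0.08, "dz": 0, "roll": 0}
    - {"dx": 0, "dy": -0.08, "dz": 0, "roll": 0}
    - {"dx": 0, "dy": 0, "dz": 0, "roll": 0}
    - {"dx": 0, "dy": 0, "dz": 0, "roll": 0}
    - {"dx": 0, "dy": 0, "dz": 0, "roll": 0}
    - {"dx": 0, "dy": 0, "dz": 0, "roll": 0}

```text
clock: 15.1
tcp_pos: [634.8, 22.6, 86.0]
ee_rot: [0.998, -0.061, 0.001, 0.001]
ft_force: [-1.6, -3.8, 5.5]
gripper_width: 21.3
grasp_force: 30.0
```

Call:
play_rows:
  deltas:
    - {"dx": 0, "dy": 0, "dz": 0, "roll": 0}
    - {"dx": 0, "dy": 0, "dz": 0, "roll": 0}
    - {"dx": 0, "dy": 0, "dz": 0, "roll": 0}
    - {"dx": 0, "dy": 0, "dz": -0.6, "roll": 0}
    - {"dx": 0, "dy": 0, "dz": -0.8, "roll": 0}
    - {"dx": 0, "dy": 0, "dz": -0.5, "roll": 0}
  gripper: 0.7

```text
clock: 15.6
tcp_pos: [634.6, 24.2, 143.2]
ee_rot: [0.998, -0.061, 0.0, -0.0]
ft_force: [0.5, -0.5, 0.7]
gripper_width: 56.8
grasp_force: 0.0
```

```bash
python3 -c "
from h import *
to(501.9,-43.7,100,4)"
```

```text
from [634.6  24.2 143.2] th -7.0 | roll -2.2 dx -4.57 dy 1.95 dz 1.44 j6 1.56 t 15.6
```

Call:
play_rows:
  deltas:
    - {"dx": 0, "dy": 0, "dz": 0, "roll": -0.75}
    - {"dx": 0, "dy": 0, "dz": 0, "roll": -0.75}
    - {"dx": 0, "dy": 0, "dz": 0, "roll": -0.7}
    - {"dx": -0.76, "dy": 0.32, "dz": 0, "roll": 0}
    - {"dx": -0.76, "dy": 0.32, "dz": 0, "roll": 0}
    - {"dx": -0.76, "dy": 0.32, "dz": 0.2, "roll": 0}
    - {"dx": -0.76, "dy": 0.33, "dz": 0.4, "roll": 0}
    - {"dx": -0.76, "dy": 0.33, "dz": 0.4, "roll": 0}
    - {"dx": -0.76, "dy": 0.33, "dz": 0.4, "roll": 0}
    - {"dx": 0, "dy": 0, "dz": 0, "roll": 0}

```text
clock: 16.43
tcp_pos: [495.9, -43.9, 97.2]
ee_rot: [0.999, 0.034, -0.004, -0.001]
ft_force: [-0.7, 0.8, 0.1]
gripper_width: 64.8
grasp_force: 0.0
```

```bash
python3 -c "
from h import *
p=shot('top');print(rects(p,*GREEN,66));print([np.round(d['centre']) for d in robot.pinpoint(p,'biscuit')])
to(501.9,-43.7,55,4)"
```

```text
[(481.0, -45.1, 38.1, 23.7, -85.7, [340.0, 221.0]), (501.9, 321.0, 62.3, 39.2, 0.5, [218.0, 206.0])]
[array([ 299., -189.,   -0.]), array([511., 335.,  11.]), array([284., 189.,   5.]), array([500., -44.,  55.])]
from [501.3 -44.   99.8] th 3.9 | roll -0.01 dx 0.02 dy -0.01 dz 1.49 j6 1.19 t 16.5
```

Call:
play_rows:
  deltas:
    - {"dx": 0, "dy": 0, "dz": 0.5, "roll": 0}
    - {"dx": 0, "dy": 0, "dz": 0.5, "roll": 0}
    - {"dx": 0, "dy": 0, "dz": 0.35, "roll": 0}
    - {"dx": 0, "dy": 0, "dz": 0.14, "roll": 0}
    - {"dx": 0, "dy": 0, "dz": 0, "roll": 0}

```text
clock: 16.95
tcp_pos: [502.6, -43.5, 54.9]
ee_rot: [0.999, 0.035, -0.0, -0.0]
ft_force: [0.6, -0.7, -0.1]
gripper_width: 65.1
grasp_force: 0.0
```

Call:
play_rows:
  deltas:
    - {"dx": 0, "dy": 0, "dz": 0, "roll": 0}
    - {"dx": 0, "dy": 0, "dz": 0, "roll": 0}
    - {"dx": 0, "dy": 0, "dz": 0, "roll": 0}
    - {"dx": 0, "dy": 0, "dz": 0, "roll": 0}
    - {"dx": 0, "dy": 0, "dz": 0, "roll": 0}
  gripper: 0

```text
clock: 17.37
tcp_pos: [502.4, -44.1, 56.0]
ee_rot: [0.999, 0.035, 0.001, 0.0]
ft_force: [-0.5, 0.2, 2.4]
gripper_width: 39.9
grasp_force: 30.0
```

Call:
play_rows:
  deltas:
    - {"dx": 0, "dy": 0, "dz": -0.5, "roll": 0}
    - {"dx": 0, "dy": 0, "dz": -0.7, "roll": 0}
    - {"dx": 0, "dy": 0, "dz": -0.7, "roll": 0}
    - {"dx": 0, "dy": 0, "dz": 0, "roll": 0}

```text
clock: 17.7
tcp_pos: [504.5, -44.8, 116.3]
ee_rot: [0.999, 0.035, 0.003, 0.001]
ft_force: [0.8, -0.5, 0.1]
gripper_width: 39.8
grasp_force: 30.0
```

```bash
python3 -c "
from h import *
to(410,335,60,0)"
```

```text
from [504.5 -44.8 116.3] th 4.0 | roll 0.8 dx -3.15 dy -12.66 dz 1.88 j6 1.19 t 17.7
```

Call:
play_rows:
  deltas:
    - {"dx": 0, "dy": 0, "dz": 0, "roll": 0.8}
    - {"dx": -0.2, "dy": -0.8, "dz": 0, "roll": 0}
    - {"dx": -0.21, "dy": -0.84, "dz": 0, "roll": 0}
    - {"dx": -0.21, "dy": -0.84, "dz": 0, "roll": 0}
    - {"dx": -0.21, "dy": -0.84, "dz": 0, "roll": 0}
    - {"dx": -0.21, "dy": -0.84, "dz": 0, "roll": 0}
    - {"dx": -0.21, "dy": -0.84, "dz": 0, "roll": 0}
    - {"dx": -0.21, "dy": -0.84, "dz": 0, "roll": 0}
    - {"dx": -0.21, "dy": -0.84, "dz": 0, "roll": 0}
    - {"dx": -0.21, "dy": -0.84, "dz": 0, "roll": 0}

```text
clock: 18.53
tcp_pos: [444.7, 182.6, 111.9]
ee_rot: [1.0, -0.0, -0.0, 0.0]
ft_force: [0.9, 0.9, -0.3]
gripper_width: 39.9
grasp_force: 30.0
```

Call:
play_rows:
  deltas:
    - {"dx": -0.21, "dy": -0.84, "dz": 0, "roll": 0}
    - {"dx": -0.21, "dy": -0.84, "dz": 0, "roll": 0}
    - {"dx": -0.21, "dy": -0.84, "dz": 0, "roll": 0}
    - {"dx": -0.21, "dy": -0.84, "dz": 0, "roll": 0}
    - {"dx": -0.21, "dy": -0.84, "dz": 0, "roll": 0}
    - {"dx": -0.21, "dy": -0.84, "dz": 0, "roll": 0}
    - {"dx": 0, "dy": 0, "dz": 0.6, "roll": 0}
    - {"dx": 0, "dy": 0, "dz": 0.6, "roll": 0}
    - {"dx": 0, "dy": 0, "dz": 0.5, "roll": 0}
    - {"dx": 0, "dy": 0, "dz": 0, "roll": 0}

```text
clock: 19.37
tcp_pos: [405.2, 331.7, 58.1]
ee_rot: [1.0, 0.0, -0.003, 0.001]
ft_force: [-1.1, -0.1, -0.6]
gripper_width: 39.7
grasp_force: 30.0
```

```bash
python3 - <<'E'
from h import *
to(410,335,19.5,0);print(robot.get_obs()['gripper_width'])
ps=[shot('top') for _ in range(2)];p=ps[0];print(rects(p,*GREEN,66))
cv2.imwrite('pics/c6.png',cv2.resize(p['pixels'][128:188,290:360,::-1],None,fx=8,fy=8,interpolation=cv2.INTER_CUBIC))
for q in ps:print([(np.round(d['centre']),round(d['confidence'],2)) for t in('lever_knob','pointer_tip') for d in robot.pinpoint(q,t)])
E
```

```text
from [405.2 331.7  58.1] th 0.0 | roll 0.01 dx 0.16 dy -0.11 dz 1.29 j6 2.04 t 19.4
39.66582258524342
[(501.9, 321.0, 62.3, 39.2, 0.5, [218.0, 206.0])]
[(array([625.,  19.,  97.]), 0.58), (array([702., 248.,  -4.]), 0.51), (array([608.,  31.,  63.]), 0.48)]
[(array([496.,  -7.,   3.]), 0.65), (array([628.,  20.,  98.]), 0.53), (array([464., 340.,   0.]), 0.34), (array([609.,  33.,  64.]), 0.44)]
```

View pics/c6.png

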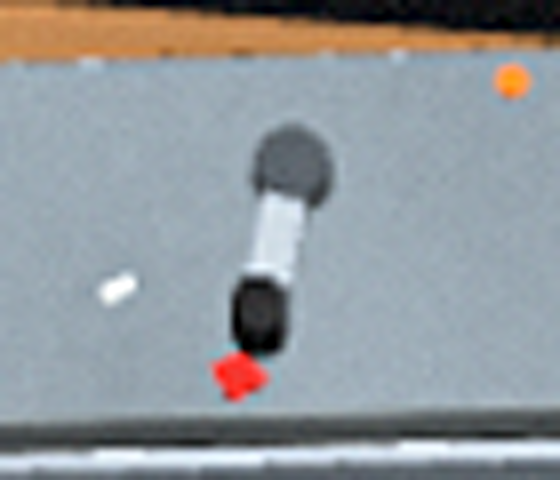

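The lever has closed most of the gap, with the knob at crop (259,313), the tip at (240,375) and about 3° left. That is within tolerance. Placing the second shortbread.

Call:
play_rows:
  deltas:
    - {"dx": 0, "dy": 0, "dz": 0.4, "roll": 0}
    - {"dx": 0, "dy": 0, "dz": 0.3, "roll": 0}
    - {"dx": 0, "dy": 0, "dz": 0.2, "roll": 0}
    - {"dx": 0, "dy": 0, "dz": 0.1, "roll": 0}
    - {"dx": 0, "dy": 0, "dz": 0, "roll": 0}
    - {"dx": 0, "dy": 0, "dz": 0, "roll": 0}

```text
clock: 20.17
tcp_pos: [407.8, 332.8, 31.4]
ee_rot: [1.0, -0.0, -0.0, 0.0]
ft_force: [0.9, 0.5, -0.2]
gripper_width: 39.6
grasp_force: 30.0
```

Call:
play_rows:
  deltas:
    - {"dx": 0, "dy": 0, "dz": 0.2, "roll": 0}
    - {"dx": 0, "dy": 0, "dz": 0.13, "roll": 0}
    - {"dx": 0, "dy": 0, "dz": 0.08, "roll": 0}
    - {"dx": 0, "dy": 0, "dz": 0, "roll": 0}
    - {"dx": 0, "dy": 0, "dz": 0, "roll": 0}

```text
clock: 20.58
tcp_pos: [407.6, 332.7, 18.9]
ee_rot: [1.0, 0.0, -0.0, 0.0]
ft_force: [-0.1, 0.3, -0.5]
gripper_width: 39.8
grasp_force: 30.0
```

Call:
play_rows:
  deltas:
    - {"dx": 0, "dy": 0, "dz": 0, "roll": 0}
    - {"dx": 0, "dy": 0, "dz": 0, "roll": 0}
    - {"dx": 0, "dy": 0, "dz": 0, "roll": 0}
    - {"dx": 0, "dy": 0, "dz": 0, "roll": 0}
    - {"dx": 0, "dy": 0, "dz": -0.5, "roll": 0}
    - {"dx": 0, "dy": 0, "dz": -0.8, "roll": 0}
    - {"dx": 0, "dy": 0, "dz": -0.8, "roll": 0}
    - {"dx": 0, "dy": 0, "dz": -0.8, "roll": 0}
    - {"dx": 0, "dy": 0, "dz": -0.8, "roll": 0}
    - {"dx": 0, "dy": 0, "dz": -0.8, "roll": 0}
  gripper: 0.7

```text
clock: 21.42
tcp_pos: [407.6, 332.7, 155.5]
ee_rot: [1.0, 0.0, 0.0, -0.0]
ft_force: [-0.0, 0.3, 0.8]
gripper_width: 64.9
grasp_force: 0.0
```

```bash
python3 - <<'E'
from h import *
p=shot('top');print(rects(p,*GREEN,28),rects(p,(20,120,120),(32,255,255),92,box=(405,200,470,290)))
for t in('biscuit','block','handle','dock'):print(t,[(np.round(d['centre']),round(d['confidence'],2)) for d in robot.pinpoint(p,t)])
to(432,-330,200,5)
E
```

```text
[(388.1, 327.8, 39.6, 27.0, -85.5, [213.0, 244.0]), (514.5, 330.2, 54.4, 39.7, -0.9, [218.0, 204.0])] [(434.0, -331.5, 97.9, 23.7, 5.2, [440.0, 243.0])]
biscuit [(array([512., 337.,  10.]), 0.66), (array([287., 191.,   2.]), 0.6), (array([ 297., -190.,    3.]), 0.59), (array([404., 331.,  15.]), 0.51)]
block [(array([ 434., -333.,    6.]), 0.76)]
handle [(array([ 431., -326.,   84.]), 0.55)]
dock [(array([ 446., -338.,    1.]), 0.78)]
from [407.3 332.6 153.6] th 0.0 | roll -1.0 dx -1.1 dy 22.07 dz -1.55 j6 2.04 t 21.7
```

Call:
play_rows:
  deltas:
    - {"dx": 0, "dy": 0, "dz": -0.5, "roll": -1}
    - {"dx": 0, "dy": 0.5, "dz": -0.5, "roll": -0.04}
    - {"dx": -0.05, "dy": 0.9, "dz": -0.5, "roll": 0}
    - {"dx": -0.05, "dy": 0.9, "dz": 0, "roll": 0}
    - {"dx": -0.05, "dy": 0.9, "dz": 0, "roll": 0}
    - {"dx": -0.05, "dy": 0.9, "dz": 0, "roll": 0}
    - {"dx": -0.05, "dy": 0.9, "dz": 0, "roll": 0}
    - {"dx": -0.05, "dy": 0.9, "dz": 0, "roll": 0}
    - {"dx": -0.05, "dy": 0.9, "dz": 0, "roll": 0}
    - {"dx": -0.05, "dy": 0.9, "dz": 0, "roll": 0}

```text
clock: 22.5
tcp_pos: [415.5, 100.5, 197.6]
ee_rot: [0.999, 0.045, -0.002, -0.0]
ft_force: [-0.5, -0.7, 0.6]
gripper_width: 64.8
grasp_force: 0.0
```

Call:
play_rows:
  deltas:
    - {"dx": -0.05, "dy": 0.9, "dz": 0, "roll": 0}
    - {"dx": -0.05, "dy": 0.9, "dz": 0, "roll": 0}
    - {"dx": -0.05, "dy": 0.9, "dz": 0, "roll": 0}
    - {"dx": -0.05, "dy": 0.9, "dz": 0, "roll": 0}
    - {"dx": -0.05, "dy": 0.9, "dz": 0, "roll": 0}
    - {"dx": -0.05, "dy": 0.9, "dz": 0, "roll": 0}
    - {"dx": -0.05, "dy": 0.9, "dz": 0, "roll": 0}
    - {"dx": -0.05, "dy": 0.9, "dz": 0, "roll": 0}
    - {"dx": -0.05, "dy": 0.9, "dz": 0, "roll": 0}
    - {"dx": -0.05, "dy": 0.9, "dz": 0, "roll": 0}

```text
clock: 23.33
tcp_pos: [425.2, -169.4, 197.5]
ee_rot: [0.999, 0.045, -0.001, -0.001]
ft_force: [0.7, 0.5, 0.1]
gripper_width: 65.5
grasp_force: 0.0
```

```bash
python3 - <<'E'
from h import *
to(434,-331.5,130,5.2)
p=shot('top');print(rects(p,*GREEN,28),rects(p,(20,120,120),(32,255,255),92,box=(405,200,470,290)))
E
```

```text
from [ 425.2 -169.4  197.5] th 5.2 | roll -0.0 dx -0.2 dy 5.41 dz 2.25 j6 0.86 t 23.3
[(405.7, 328.0, 61.0, 39.9, 0.7, [215.0, 239.0]), (509.3, 330.5, 64.0, 40.3, 0.5, [218.0, 206.0])] [(428.0, -332.3, 85.9, 22.9, 5.4, [441.0, 246.0])]
```

Call:
play_rows:
  deltas:
    - {"dx": -0.03, "dy": 0.8, "dz": 0, "roll": 0}
    - {"dx": -0.03, "dy": 0.8, "dz": 0, "roll": 0}
    - {"dx": -0.03, "dy": 0.8, "dz": 0, "roll": 0}
    - {"dx": -0.03, "dy": 0.8, "dz": 0.2, "roll": 0}
    - {"dx": -0.03, "dy": 0.8, "dz": 0.5, "roll": 0}
    - {"dx": -0.03, "dy": 0.8, "dz": 0.5, "roll": 0}
    - {"dx": -0.03, "dy": 0.61, "dz": 0.5, "roll": 0}
    - {"dx": 0, "dy": 0, "dz": 0.55, "roll": 0}
    - {"dx": 0, "dy": 0, "dz": 0, "roll": 0}
    - {"dx": 0, "dy": 0, "dz": 0, "roll": 0}

```text
clock: 24.22
tcp_pos: [433.5, -329.4, 129.5]
ee_rot: [0.999, 0.045, -0.002, -0.002]
ft_force: [0.0, 1.0, 0.6]
gripper_width: 64.9
grasp_force: 0.0
```

```bash
python3 - <<'E'
from h import *
to(434,-332,64,5.2)
p=robot.get_image('side');cv2.imwrite('pics/s7.png',cv2.resize(p['pixels'][200:360,270:470,::-1],None,fx=4,fy=4,interpolation=cv2.INTER_CUBIC))
E
```

```text
from [ 433.5 -329.4  129.5] th 5.2 | roll -0.0 dx 0.01 dy 0.09 dz 2.18 j6 0.63 t 24.2
```

View pics/s7.png

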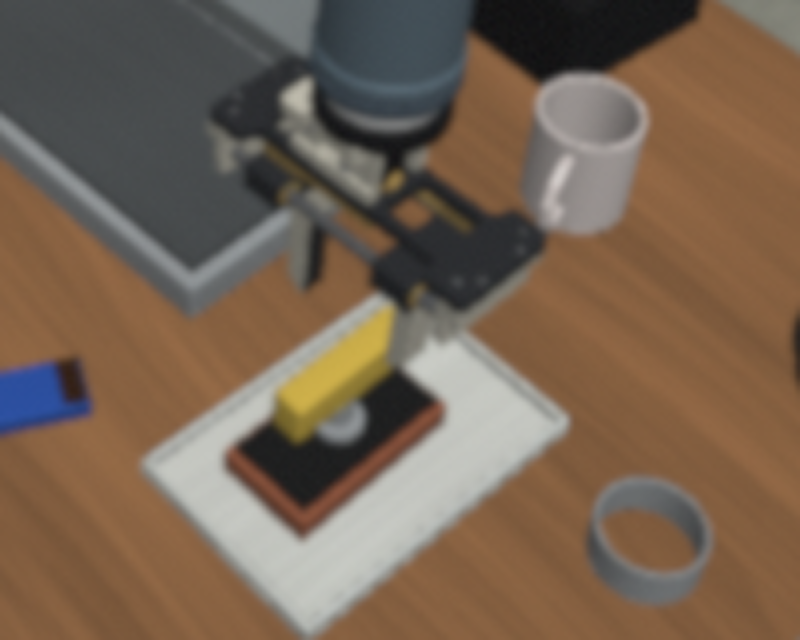

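The open fingers (crop (305,250) and (410,330)) straddle the yellow handle at (335,375); the block lies flat in the tray. Lower and grip.

Call:
play_rows:
  deltas:
    - {"dx": 0, "dy": 0.06, "dz": 0.6, "roll": 0}
    - {"dx": 0, "dy": 0, "dz": 0.6, "roll": 0}
    - {"dx": 0, "dy": 0, "dz": 0.5, "roll": 0}
    - {"dx": 0, "dy": 0, "dz": 0.35, "roll": 0}
    - {"dx": 0, "dy": 0, "dz": 0.1, "roll": 0}
    - {"dx": 0, "dy": 0, "dz": 0, "roll": 0}
    - {"dx": 0, "dy": 0, "dz": 0, "roll": 0}

```text
clock: 24.85
tcp_pos: [435.4, -332.8, 68.1]
ee_rot: [0.999, 0.046, 0.0, 0.001]
ft_force: [-0.3, -0.1, 0.3]
gripper_width: 65.8
grasp_force: 0.0
```

Call:
play_rows:
  deltas:
    - {"dx": 0, "dy": 0, "dz": 0, "roll": 0}
    - {"dx": 0, "dy": 0, "dz": 0, "roll": 0}
    - {"dx": 0, "dy": 0, "dz": 0, "roll": 0}
    - {"dx": 0, "dy": 0, "dz": 0, "roll": 0}
    - {"dx": 0, "dy": 0, "dz": 0, "roll": 0}
    - {"dx": 0, "dy": 0, "dz": 0, "roll": 0}
    - {"dx": 0, "dy": 0, "dz": 0, "roll": 0}
    - {"dx": 0, "dy": 0, "dz": 0, "roll": 0}
  gripper: 0

```text
clock: 25.52
tcp_pos: [434.6, -331.9, 67.1]
ee_rot: [0.999, 0.045, -0.0, -0.001]
ft_force: [-0.2, 2.5, 1.2]
gripper_width: 23.7
grasp_force: 30.0
```

Call:
play_rows:
  deltas:
    - {"dx": 0, "dy": 0, "dz": -0.3, "roll": 0}
    - {"dx": 0, "dy": 0, "dz": -0.5, "roll": 0}
    - {"dx": 0, "dy": 0, "dz": -0.7, "roll": 0}
    - {"dx": 0, "dy": 0, "dz": -0.7, "roll": 0}
    - {"dx": 0, "dy": 0, "dz": -0.7, "roll": 0}
    - {"dx": 0, "dy": 0, "dz": -0.5, "roll": 0}
    - {"dx": 0, "dy": 0, "dz": 0, "roll": 0}
    - {"dx": 0, "dy": 0, "dz": 0, "roll": 0}

```text
clock: 26.18
tcp_pos: [435.0, -333.0, 169.6]
ee_rot: [0.999, 0.045, 0.0, 0.001]
ft_force: [-0.1, -0.0, -4.8]
gripper_width: 24.1
grasp_force: 30.0
```

```bash
python3 - <<'E'
from h import *
a=np.radians(5.5);g=np.array([497.5,-9.5]);T=g+.128*1000*np.array([-np.sin(a),np.cos(a)]);print(T)
to(T[0],T[1],150,5.5);o=robot.get_obs();print(o['gripper_width'],o['ft_force'])
p=shot('top');print(rects(p,*GREEN,28))
E
```

```text
[485.23174368 117.91071339]
from [ 435.  -333.   169.6] th 5.2 | roll -0.06 dx 3.11 dy -14.8 dz 0.65 j6 0.62 t 26.2
24.087406241338588 [-0.06445396 -0.04011961 -4.81323469]
[(402.6, 328.0, 54.8, 39.9, 0.7, [214.0, 240.0]), (509.3, 330.5, 64.0, 40.3, 0.5, [218.0, 206.0])]
```

Call:
play_rows:
  deltas:
    - {"dx": 0.1, "dy": -0.4, "dz": 0, "roll": -0.06}
    - {"dx": 0.2, "dy": -0.8, "dz": 0, "roll": 0}
    - {"dx": 0.2, "dy": -0.8, "dz": 0, "roll": 0}
    - {"dx": 0.2, "dy": -0.8, "dz": 0, "roll": 0}
    - {"dx": 0.2, "dy": -0.8, "dz": 0, "roll": 0}
    - {"dx": 0.2, "dy": -0.8, "dz": 0, "roll": 0}
    - {"dx": 0.2, "dy": -0.8, "dz": 0, "roll": 0}
    - {"dx": 0.2, "dy": -0.8, "dz": 0, "roll": 0}
    - {"dx": 0.2, "dy": -0.8, "dz": 0, "roll": 0}
    - {"dx": 0.2, "dy": -0.8, "dz": 0, "roll": 0}

```text
clock: 27.07
tcp_pos: [468.6, -97.8, 167.7]
ee_rot: [0.999, 0.048, -0.001, -0.001]
ft_force: [-0.5, 0.9, -5.3]
gripper_width: 23.7
grasp_force: 30.0
```

Call:
play_rows:
  deltas:
    - {"dx": 0.2, "dy": -0.8, "dz": 0, "roll": 0}
    - {"dx": 0.2, "dy": -0.8, "dz": 0, "roll": 0}
    - {"dx": 0.2, "dy": -0.8, "dz": 0, "roll": 0}
    - {"dx": 0.2, "dy": -0.8, "dz": 0, "roll": 0}
    - {"dx": 0.2, "dy": -0.8, "dz": 0, "roll": 0}
    - {"dx": 0.2, "dy": -0.8, "dz": 0, "roll": 0}
    - {"dx": 0, "dy": -0.8, "dz": 0, "roll": 0}
    - {"dx": 0, "dy": -0.8, "dz": 0, "roll": 0}
    - {"dx": 0, "dy": -0.6, "dz": 0, "roll": 0}
    - {"dx": 0, "dy": 0, "dz": 0, "roll": 0}

```text
clock: 27.9
tcp_pos: [483.1, 116.0, 167.6]
ee_rot: [0.999, 0.05, -0.002, -0.001]
ft_force: [-0.3, 0.0, -3.8]
gripper_width: 23.7
grasp_force: 30.0
```

```bash
python3 - <<'E'
from h import *
to(485,118,118,5.5)
p=shot('top');print(rects(p,*GREEN,28),rects(p,(20,120,120),(32,255,255),190,box=(220,150,350,290)))
cv2.imwrite('pics/c8.png',cv2.resize(p['pixels'][120:295,170:410,::-1],None,fx=3.3,fy=3.3,interpolation=cv2.INTER_CUBIC))
E
```

```text
from [483.1 116.  167.6] th 5.7 | roll 0.04 dx 0.07 dy -0.06 dz 1.65 j6 1.48 t 27.9
[(400.7, 332.3, 48.2, 31.2, 0.7, [212.0, 240.0]), (509.3, 330.4, 64.4, 40.0, -0.2, [218.0, 206.0])] [(450.6, 119.6, 35.2, 8.0, 5.3, [279.0, 219.0])]
```

View pics/c8.png

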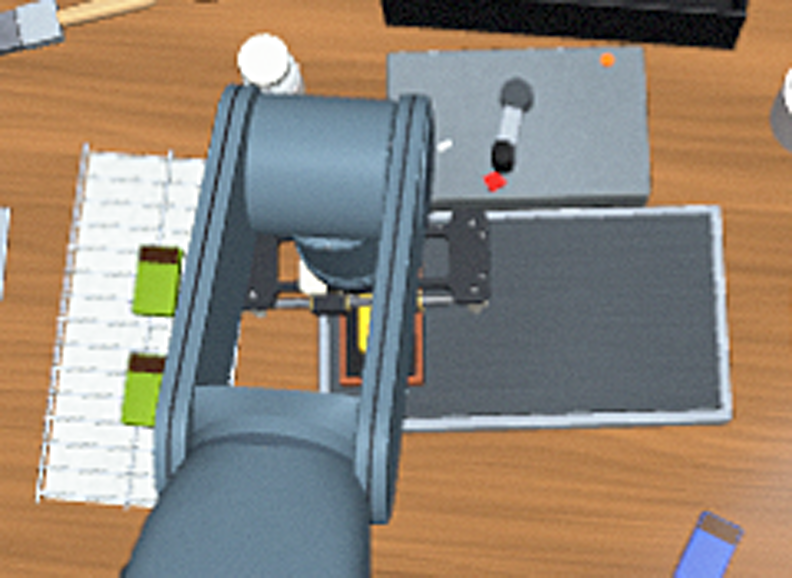

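The block hangs over the plate's left end at crop (380,340), parallel to it. Both shortbreads are on the rack at (157,280) and (145,390), and the lever is at the pointer (500,155). Lowering.

Call:
play_rows:
  deltas:
    - {"dx": 0.07, "dy": -0.06, "dz": 0.4, "roll": 0}
    - {"dx": 0, "dy": 0, "dz": 0.4, "roll": 0}
    - {"dx": 0, "dy": 0, "dz": 0.4, "roll": 0}
    - {"dx": 0, "dy": 0, "dz": 0.25, "roll": 0}
    - {"dx": 0, "dy": 0, "dz": 0.15, "roll": 0}
    - {"dx": 0, "dy": 0, "dz": 0, "roll": 0}
    - {"dx": 0, "dy": 0, "dz": 0, "roll": 0}

```text
clock: 28.53
tcp_pos: [487.4, 114.0, 121.1]
ee_rot: [0.999, 0.048, -0.0, 0.0]
ft_force: [0.0, 0.2, -4.5]
gripper_width: 23.9
grasp_force: 30.0
```

Call:
play_rows:
  deltas:
    - {"dx": 0, "dy": 0, "dz": 0.1, "roll": 0}
    - {"dx": 0, "dy": 0, "dz": 0.1, "roll": 0}
    - {"dx": 0, "dy": 0, "dz": 0, "roll": 0}
    - {"dx": 0, "dy": 0, "dz": 0, "roll": 0}
    - {"dx": 0, "dy": 0, "dz": 0, "roll": 0}

```text
clock: 28.95
tcp_pos: [487.5, 114.3, 115.3]
ee_rot: [0.999, 0.048, 0.0, 0.0]
ft_force: [0.4, 0.6, -4.6]
gripper_width: 23.8
grasp_force: 30.0
```

Call:
play_rows:
  deltas:
    - {"dx": 0, "dy": 0, "dz": 0.1, "roll": 0}
    - {"dx": 0, "dy": 0, "dz": 0.1, "roll": 0}
    - {"dx": 0, "dy": 0, "dz": 0.1, "roll": 0}
    - {"dx": 0, "dy": 0, "dz": 0, "roll": 0}
    - {"dx": 0, "dy": 0, "dz": 0, "roll": 0}
    - {"dx": 0, "dy": 0, "dz": 0, "roll": 0}

```text
clock: 29.45
tcp_pos: [488.1, 114.3, 106.8]
ee_rot: [0.999, 0.048, 0.001, 0.0]
ft_force: [-0.1, -0.1, 5.2]
gripper_width: 23.8
grasp_force: 30.0
```

Call:
play_rows:
  deltas:
    - {"dx": 0, "dy": 0, "dz": 0.1, "roll": 0}
    - {"dx": 0, "dy": 0, "dz": 0.07, "roll": 0}
    - {"dx": 0, "dy": 0, "dz": 0, "roll": 0}
    - {"dx": 0, "dy": 0, "dz": 0, "roll": 0}
    - {"dx": 0, "dy": 0, "dz": 0, "roll": 0}

```text
clock: 29.87
tcp_pos: [488.1, 114.3, 101.9]
ee_rot: [0.999, 0.048, 0.001, 0.0]
ft_force: [-0.9, 0.7, 7.8]
gripper_width: 24.3
grasp_force: 30.0
```

Call:
play_rows:
  deltas:
    - {"dx": 0, "dy": 0.1, "dz": 0, "roll": 0}
    - {"dx": 0, "dy": 0.15, "dz": 0, "roll": 0}
    - {"dx": 0, "dy": 0.15, "dz": 0, "roll": 0}
    - {"dx": 0, "dy": 0.15, "dz": 0, "roll": 0}
    - {"dx": 0, "dy": 0.15, "dz": 0, "roll": 0}
    - {"dx": 0, "dy": 0.15, "dz": 0, "roll": 0}

```text
clock: 30.37
tcp_pos: [490.5, 90.0, 101.9]
ee_rot: [0.999, 0.048, 0.001, -0.001]
ft_force: [0.7, 5.9, 7.3]
gripper_width: 23.7
grasp_force: 30.0
```

Call:
play_rows:
  deltas:
    - {"dx": 0, "dy": 0.15, "dz": 0, "roll": 0}
    - {"dx": 0, "dy": 0.15, "dz": 0, "roll": 0}
    - {"dx": 0, "dy": 0.15, "dz": 0, "roll": 0}
    - {"dx": 0, "dy": 0.15, "dz": 0, "roll": 0}
    - {"dx": 0, "dy": 0.15, "dz": 0, "roll": 0}
    - {"dx": 0, "dy": 0.15, "dz": 0, "roll": 0}
    - {"dx": 0, "dy": 0.15, "dz": 0, "roll": 0}
    - {"dx": 0, "dy": 0.15, "dz": 0, "roll": 0}

```text
clock: 31.03
tcp_pos: [493.8, 54.2, 101.9]
ee_rot: [0.999, 0.048, 0.001, -0.001]
ft_force: [-0.7, 5.2, 7.6]
gripper_width: 23.7
grasp_force: 30.0
```

Call:
play_rows:
  deltas:
    - {"dx": 0, "dy": 0.15, "dz": 0, "roll": 0}
    - {"dx": 0, "dy": 0.15, "dz": 0, "roll": 0}
    - {"dx": 0, "dy": 0.15, "dz": 0, "roll": 0}
    - {"dx": 0, "dy": 0.15, "dz": 0, "roll": 0}
    - {"dx": 0, "dy": 0.15, "dz": 0, "roll": 0}
    - {"dx": 0, "dy": 0.15, "dz": 0, "roll": 0}
    - {"dx": 0, "dy": 0.15, "dz": 0, "roll": 0}
    - {"dx": 0, "dy": 0.15, "dz": 0, "roll": 0}
    - {"dx": 0, "dy": 0.15, "dz": 0, "roll": 0}
    - {"dx": 0, "dy": 0.15, "dz": 0, "roll": 0}

```text
clock: 31.87
tcp_pos: [498.0, 9.4, 101.8]
ee_rot: [0.999, 0.048, 0.001, -0.001]
ft_force: [0.5, 6.0, 7.5]
gripper_width: 23.8
grasp_force: 30.0
```

Call:
play_rows:
  deltas:
    - {"dx": 0, "dy": 0.15, "dz": 0, "roll": 0}
    - {"dx": 0, "dy": 0.15, "dz": 0, "roll": 0}
    - {"dx": 0, "dy": 0.15, "dz": 0, "roll": 0}
    - {"dx": 0, "dy": 0.15, "dz": 0, "roll": 0}
    - {"dx": 0, "dy": 0.15, "dz": 0, "roll": 0}
    - {"dx": 0, "dy": 0.15, "dz": 0, "roll": 0}
    - {"dx": 0, "dy": 0.15, "dz": 0, "roll": 0}
    - {"dx": 0, "dy": 0.15, "dz": 0, "roll": 0}
    - {"dx": 0, "dy": 0.15, "dz": 0, "roll": 0}
    - {"dx": 0, "dy": 0.15, "dz": 0, "roll": 0}

```text
clock: 32.7
tcp_pos: [502.2, -35.4, 101.7]
ee_rot: [0.999, 0.048, 0.001, -0.001]
ft_force: [-1.0, 6.3, 7.9]
gripper_width: 23.7
grasp_force: 30.0
```

Call:
play_rows:
  deltas:
    - {"dx": 0, "dy": 0.15, "dz": 0, "roll": 0}
    - {"dx": 0, "dy": 0.15, "dz": 0, "roll": 0}
    - {"dx": 0, "dy": 0.15, "dz": 0, "roll": 0}
    - {"dx": 0, "dy": 0.15, "dz": 0, "roll": 0}
    - {"dx": 0, "dy": 0.15, "dz": 0, "roll": 0}
    - {"dx": 0, "dy": 0.15, "dz": 0, "roll": 0}
    - {"dx": 0, "dy": 0.15, "dz": 0, "roll": 0}
    - {"dx": 0, "dy": 0.15, "dz": 0, "roll": 0}
    - {"dx": 0, "dy": 0.15, "dz": 0, "roll": 0}
    - {"dx": 0, "dy": 0.15, "dz": 0, "roll": 0}

```text
clock: 33.53
tcp_pos: [506.5, -80.1, 101.7]
ee_rot: [0.999, 0.048, 0.0, -0.001]
ft_force: [-0.7, 5.8, 7.1]
gripper_width: 23.9
grasp_force: 30.0
```

Call:
play_rows:
  deltas:
    - {"dx": 0, "dy": 0.15, "dz": 0, "roll": 0}
    - {"dx": 0, "dy": 0.15, "dz": 0, "roll": 0}
    - {"dx": 0, "dy": 0.15, "dz": 0, "roll": 0}
    - {"dx": 0, "dy": 0.15, "dz": 0, "roll": 0}
    - {"dx": 0, "dy": 0.15, "dz": 0, "roll": 0}
    - {"dx": 0, "dy": 0.15, "dz": 0, "roll": 0}
    - {"dx": 0, "dy": 0.15, "dz": 0, "roll": 0}
    - {"dx": 0, "dy": 0.15, "dz": 0, "roll": 0}
    - {"dx": 0, "dy": 0.15, "dz": 0, "roll": 0}
    - {"dx": 0, "dy": 0.15, "dz": 0, "roll": 0}

```text
clock: 34.37
tcp_pos: [510.7, -124.9, 101.6]
ee_rot: [0.999, 0.048, 0.0, -0.001]
ft_force: [-0.6, 5.6, 7.7]
gripper_width: 23.4
grasp_force: 30.0
```

Call:
play_rows:
  deltas:
    - {"dx": 0, "dy": 0.15, "dz": 0, "roll": 0}
    - {"dx": 0, "dy": 0.1, "dz": 0, "roll": 0}
    - {"dx": 0, "dy": 0, "dz": 0, "roll": 0}
    - {"dx": 0, "dy": 0, "dz": -0.3, "roll": 0}
    - {"dx": 0, "dy": 0, "dz": -0.3, "roll": 0}
    - {"dx": 0, "dy": 0, "dz": -0.5, "roll": 0}
    - {"dx": 0, "dy": 0, "dz": -0.6, "roll": 0}
    - {"dx": 0, "dy": 0, "dz": -0.5, "roll": 0}
    - {"dx": 0, "dy": 0, "dz": 0, "roll": 0}

```text
clock: 35.12
tcp_pos: [512.4, -134.3, 169.7]
ee_rot: [0.999, 0.048, 0.002, 0.001]
ft_force: [1.0, -0.4, -4.1]
gripper_width: 24.1
grasp_force: 30.0
```

```bash
python3 - <<'E'
from h import *
to(442,-336,130,4)
p=shot('top');print(rects(p,*GREEN,28))
for t in('lever_knob','pointer_tip'):print([(np.round(d['centre']),round(d['confidence'],2)) for d in robot.pinpoint(p,t)])
E
```

```text
from [ 512.4 -134.3  169.7] th 5.5 | roll 0.3 dx -2.81 dy 6.54 dz 1.32 j6 1.01 t 35.1
[(405.7, 328.0, 61.0, 39.9, 0.7, [215.0, 239.0]), (509.3, 330.5, 64.0, 40.3, 0.5, [218.0, 206.0])]
[(array([627.,  18.,  95.]), 0.47)]
[(array([606.,  29.,  63.]), 0.46)]
```

Call:
play_rows:
  deltas:
    - {"dx": -0.3, "dy": 0.6, "dz": 0, "roll": 0.3}
    - {"dx": -0.35, "dy": 0.8, "dz": 0, "roll": 0}
    - {"dx": -0.35, "dy": 0.85, "dz": 0, "roll": 0}
    - {"dx": -0.35, "dy": 0.85, "dz": 0, "roll": 0}
    - {"dx": -0.35, "dy": 0.85, "dz": 0, "roll": 0}
    - {"dx": -0.35, "dy": 0.85, "dz": 0, "roll": 0}
    - {"dx": -0.35, "dy": 0.85, "dz": 0, "roll": 0}
    - {"dx": -0.35, "dy": 0.85, "dz": 0, "roll": 0}
    - {"dx": 0, "dy": 0, "dz": 0, "roll": 0}
    - {"dx": 0, "dy": 0, "dz": 0, "roll": 0}

```text
clock: 36.1
tcp_pos: [441.7, -334.7, 165.2]
ee_rot: [0.999, 0.033, -0.001, -0.001]
ft_force: [-0.2, 0.4, -4.5]
gripper_width: 23.7
grasp_force: 30.0
```

```bash
python3 - <<'E'
from h import *
to(443,-337,68,4)
p=shot('top');print([(np.round(d['centre']),round(d['confidence'],2)) for t in('block','dock') for d in robot.pinpoint(p,t)])
E
```

```text
from [ 441.7 -334.7  165.2] th 3.8 | roll -0.03 dx 0.04 dy 0.08 dz 3.24 j6 0.65 t 36.1
[(array([ 440., -337.,  102.]), 0.61), (array([508., 332.,   9.]), 0.61)]
```

Call:
play_rows:
  deltas:
    - {"dx": 0, "dy": 0, "dz": 0.5, "roll": 0}
    - {"dx": 0, "dy": 0, "dz": 0.6, "roll": 0}
    - {"dx": 0, "dy": 0, "dz": 0.6, "roll": 0}
    - {"dx": 0, "dy": 0, "dz": 0.6, "roll": 0}
    - {"dx": 0, "dy": 0, "dz": 0.4, "roll": 0}
    - {"dx": 0, "dy": 0, "dz": 0.2, "roll": 0}
    - {"dx": 0, "dy": 0, "dz": 0, "roll": 0}
    - {"dx": 0, "dy": 0, "dz": 0, "roll": 0}

```text
clock: 36.92
tcp_pos: [443.4, -333.4, 80.2]
ee_rot: [0.999, 0.035, -0.0, -0.0]
ft_force: [-0.1, -0.8, -3.3]
gripper_width: 23.7
grasp_force: 30.0
```

Call:
play_rows:
  deltas:
    - {"dx": 0, "dy": 0, "dz": 0.15, "roll": 0}
    - {"dx": 0, "dy": 0, "dz": 0.15, "roll": 0}
    - {"dx": 0, "dy": 0, "dz": 0.12, "roll": 0}
    - {"dx": 0, "dy": 0, "dz": 0.03, "roll": 0}
    - {"dx": 0, "dy": 0, "dz": 0, "roll": 0}
    - {"dx": 0, "dy": 0, "dz": 0, "roll": 0}

```text
clock: 37.42
tcp_pos: [443.3, -334.2, 67.2]
ee_rot: [0.999, 0.035, 0.0, 0.0]
ft_force: [-0.2, 1.5, 1.4]
gripper_width: 23.6
grasp_force: 30.0
```

Call:
play_rows:
  deltas:
    - {"dx": 0, "dy": 0, "dz": 0, "roll": 0}
    - {"dx": 0, "dy": 0, "dz": 0, "roll": 0}
    - {"dx": 0, "dy": 0, "dz": 0, "roll": 0}
    - {"dx": 0, "dy": 0, "dz": 0, "roll": 0}
    - {"dx": 0, "dy": 0, "dz": -0.4, "roll": 0}
    - {"dx": 0, "dy": 0, "dz": -0.8, "roll": 0}
    - {"dx": 0, "dy": 0, "dz": -0.8, "roll": 0}
    - {"dx": 0, "dy": 0, "dz": -0.9, "roll": 0}
    - {"dx": 0, "dy": 0, "dz": -0.7, "roll": 0}
    - {"dx": 0, "dy": 0, "dz": 0, "roll": 0}
  gripper: 0.7

```text
clock: 38.25
tcp_pos: [445.1, -336.2, 179.5]
ee_rot: [0.999, 0.035, 0.003, 0.003]
ft_force: [0.7, -0.9, -0.2]
gripper_width: 65.3
grasp_force: 0.0
```

```bash
python3 - <<'E'
from h import *
to(634,22,165,-30)
E
```

```text
from [ 445.1 -336.2  179.5] th 4.0 | roll 6.8 dx -0.52 dy -13.49 dz 0.48 j6 0.65 t 38.2
```

Call:
play_rows:
  deltas:
    - {"dx": 0, "dy": 0, "dz": 0, "roll": 0.97}
    - {"dx": 0, "dy": 0, "dz": 0, "roll": 0.97}
    - {"dx": 0, "dy": 0, "dz": 0, "roll": 0.97}
    - {"dx": 0, "dy": 0, "dz": 0, "roll": 0.97}
    - {"dx": 0, "dy": 0, "dz": 0, "roll": 0.97}
    - {"dx": 0, "dy": 0, "dz": 0, "roll": 0.97}
    - {"dx": 0, "dy": 0, "dz": 0, "roll": 0.98}
    - {"dx": -0.04, "dy": -0.5, "dz": 0, "roll": 0}
    - {"dx": -0.04, "dy": -0.9, "dz": 0, "roll": 0}
    - {"dx": -0.04, "dy": -0.9, "dz": 0, "roll": 0}

```text
clock: 39.08
tcp_pos: [474.1, -272.3, 173.5]
ee_rot: [0.966, -0.26, -0.001, -0.0]
ft_force: [1.0, 0.1, 1.0]
gripper_width: 64.9
grasp_force: 0.0
```

Call:
play_rows:
  deltas:
    - {"dx": -0.04, "dy": -0.9, "dz": 0, "roll": 0}
    - {"dx": -0.04, "dy": -0.9, "dz": 0, "roll": 0}
    - {"dx": -0.04, "dy": -0.9, "dz": 0, "roll": 0}
    - {"dx": -0.04, "dy": -0.9, "dz": 0, "roll": 0}
    - {"dx": -0.04, "dy": -0.9, "dz": 0, "roll": 0}
    - {"dx": -0.04, "dy": -0.9, "dz": 0, "roll": 0}
    - {"dx": -0.04, "dy": -0.9, "dz": 0, "roll": 0}
    - {"dx": -0.04, "dy": -0.9, "dz": 0, "roll": 0}
    - {"dx": -0.04, "dy": -0.9, "dz": 0, "roll": 0}
    - {"dx": -0.04, "dy": -0.9, "dz": 0, "roll": 0}

```text
clock: 39.92
tcp_pos: [599.1, -31.3, 173.6]
ee_rot: [0.966, -0.259, -0.001, 0.0]
ft_force: [0.6, -0.1, 0.4]
gripper_width: 65.0
grasp_force: 0.0
```

```bash
python3 - <<'E'
from h import *
to(634,22,165,-30)
p=shot('top');print(rects(p,*GREEN,28),rects(p,(20,120,120),(32,255,255),97,box=(405,200,470,290)))
E
```

```text
from [599.1 -31.3 173.6] th -30.0 | roll 0.0 dx 0.12 dy -2.12 dz 0.29 j6 1.86 t 39.9
[(405.7, 328.0, 61.0, 39.9, 0.7, [215.0, 239.0]), (502.2, 330.4, 49.8, 40.3, 0.5, [217.0, 207.0])] [(442.1, -334.0, 97.5, 26.6, 4.4, [442.0, 240.0])]
```

Call:
play_rows:
  deltas:
    - {"dx": 0.04, "dy": -0.7, "dz": 0, "roll": 0}
    - {"dx": 0.04, "dy": -0.7, "dz": 0, "roll": 0}
    - {"dx": 0.04, "dy": -0.72, "dz": 0, "roll": 0}
    - {"dx": 0, "dy": 0, "dz": 0.6, "roll": 0}
    - {"dx": 0, "dy": 0, "dz": 0.7, "roll": 0}
    - {"dx": 0, "dy": 0, "dz": 0.7, "roll": 0}
    - {"dx": 0, "dy": 0, "dz": 0.6, "roll": 0}
    - {"dx": 0, "dy": 0, "dz": 0.35, "roll": 0}
    - {"dx": 0, "dy": 0, "dz": 0, "roll": 0}
    - {"dx": 0, "dy": 0, "dz": 0, "roll": 0}

```text
clock: 40.8
tcp_pos: [633.6, 20.5, 85.5]
ee_rot: [0.966, -0.259, -0.001, 0.0]
ft_force: [0.4, 0.2, 0.8]
gripper_width: 65.0
grasp_force: 0.0
```

Call:
play_rows:
  deltas:
    - {"dx": 0, "dy": 0, "dz": 0, "roll": 0}
    - {"dx": 0, "dy": 0, "dz": 0, "roll": 0}
    - {"dx": 0, "dy": 0, "dz": 0, "roll": 0}
    - {"dx": 0, "dy": 0, "dz": 0, "roll": 0}
  gripper: 0.28

```text
clock: 41.13
tcp_pos: [634.6, 20.5, 87.1]
ee_rot: [0.966, -0.259, 0.001, -0.0]
ft_force: [-0.1, 0.5, -0.1]
gripper_width: 43.0
grasp_force: 0.0
```

```bash
python3 - <<'E'
from h import *
to(634,22,86,-30)
a=np.radians(th());A=np.array([697.5,12]);f=lambda d:A-65*np.array([np.cos(np.radians(d)),np.sin(np.radians(d))])
P=[f(d) for d in np.linspace(-9,-51,9)];P[0]=robot.get_obs()['tcp_pos'][:2]
for u,v in zip(P,P[1:]):
    d=v-u;print(v.round(1),((d[0]*np.cos(a)+d[1]*np.sin(a))/30).round(2),((d[0]*np.sin(a)-d[1]*np.cos(a))/30).round(2))
E
```

```text
from [634.6  20.5  87.1] th -30.0 | roll 0.0 dx -0.04 dy -0.03 dz 0.04 j6 1.95 t 41.1
[634.5  28. ] -0.13 -0.21
[636.2  33.7] -0.05 -0.19
[638.5  39.2] -0.03 -0.2
[641.2  44.5] -0.01 -0.2
[644.4  49.5] 0.01 -0.2
[648.1  54.2] 0.03 -0.2
[652.1  58.6] 0.05 -0.19
[656.6  62.5] 0.06 -0.19
```

Call:
play_rows:
  deltas:
    - {"dx": 0, "dy": 0, "dz": 0, "roll": 0}
    - {"dx": 0, "dy": 0, "dz": 0, "roll": 0}
    - {"dx": -0.1, "dy": -0.2, "dz": 0, "roll": 0}
    - {"dx": -0.05, "dy": -0.19, "dz": 0, "roll": 0}
    - {"dx": -0.03, "dy": -0.2, "dz": 0, "roll": 0}
    - {"dx": -0.01, "dy": -0.2, "dz": 0, "roll": 0}
    - {"dx": 0.01, "dy": -0.2, "dz": 0, "roll": 0}
    - {"dx": 0.03, "dy": -0.2, "dz": 0, "roll": 0}
    - {"dx": 0.05, "dy": -0.19, "dz": 0, "roll": 0}
    - {"dx": 0.04, "dy": -0.1, "dz": 0, "roll": 0}

```text
clock: 41.97
tcp_pos: [655.4, 60.9, 86.0]
ee_rot: [0.966, -0.259, 0.0, -0.0]
ft_force: [-2.5, -0.6, 1.1]
gripper_width: 25.9
grasp_force: 0.9
```

Call:
play_rows:
  deltas:
    - {"dx": 0.03, "dy": -0.05, "dz": 0, "roll": 0}
    - {"dx": 0, "dy": 0, "dz": 0, "roll": 0}
    - {"dx": 0, "dy": 0, "dz": 0, "roll": 0}
    - {"dx": 0, "dy": 0, "dz": 0, "roll": 0}

```text
clock: 42.3
tcp_pos: [656.8, 60.8, 86.4]
ee_rot: [0.966, -0.259, 0.001, -0.0]
ft_force: [0.5, 0.6, 0.8]
gripper_width: 26.2
grasp_force: 0.0
```

Call:
play_rows:
  deltas:
    - {"dx": 0.02, "dy": -0.06, "dz": 0, "roll": 0}
    - {"dx": 0.02, "dy": -0.06, "dz": 0, "roll": 0}
    - {"dx": 0, "dy": 0, "dz": 0, "roll": 0}
    - {"dx": 0, "dy": 0, "dz": 0, "roll": 0}

```text
clock: 42.63
tcp_pos: [659.1, 63.3, 86.2]
ee_rot: [0.966, -0.259, 0.0, 0.0]
ft_force: [-0.8, -0.4, 1.0]
gripper_width: 26.1
grasp_force: 0.5
```

Call:
play_rows:
  deltas:
    - {"dx": 0.02, "dy": -0.06, "dz": 0, "roll": 0}
    - {"dx": 0, "dy": 0, "dz": 0, "roll": 0}
    - {"dx": 0, "dy": 0, "dz": 0, "roll": 0}

```text
clock: 42.88
tcp_pos: [660.5, 64.7, 86.1]
ee_rot: [0.966, -0.259, 0.0, -0.0]
ft_force: [-0.4, -1.1, 0.7]
gripper_width: 25.8
grasp_force: 0.5
```

Call:
play_rows:
  deltas:
    - {"dx": 0.03, "dy": -0.06, "dz": 0, "roll": 0}
    - {"dx": 0, "dy": 0, "dz": 0, "roll": 0}
    - {"dx": 0, "dy": 0, "dz": 0, "roll": 0}

```text
clock: 43.13
tcp_pos: [661.3, 65.3, 85.9]
ee_rot: [0.966, -0.259, -0.001, 0.001]
ft_force: [-5.3, -3.3, 2.5]
gripper_width: 25.7
grasp_force: 2.4
```

Call:
play_rows:
  deltas:
    - {"dx": 0.03, "dy": -0.06, "dz": 0, "roll": 0}
    - {"dx": 0, "dy": 0, "dz": 0, "roll": 0}
    - {"dx": 0, "dy": 0, "dz": 0, "roll": 0}

```text
clock: 43.38
tcp_pos: [661.5, 65.4, 85.7]
ee_rot: [0.966, -0.259, -0.002, 0.002]
ft_force: [-7.8, -6.7, 3.6]
gripper_width: 26.5
grasp_force: 4.8
```

The force is rising to about 10 N with no further travel, so the lever is at its stop. Releasing and clearing away.

Call:
play_rows:
  deltas:
    - {"dx": 0, "dy": 0, "dz": 0, "roll": 0}
    - {"dx": 0, "dy": 0, "dz": 0, "roll": 0}
    - {"dx": 0, "dy": 0, "dz": 0, "roll": 0}
    - {"dx": 0, "dy": 0, "dz": -0.5, "roll": 0}
    - {"dx": 0, "dy": 0, "dz": -0.8, "roll": 0}
    - {"dx": 0, "dy": 0, "dz": -0.9, "roll": 0}
    - {"dx": 0, "dy": 0, "dz": -0.9, "roll": 0}
    - {"dx": 0, "dy": 0, "dz": -0.9, "roll": 0}
    - {"dx": 0, "dy": 0.8, "dz": 0, "roll": 0}
    - {"dx": 0, "dy": 0.8, "dz": 0, "roll": 0}
  gripper: 0.7

```text
clock: 44.22
tcp_pos: [641.8, 26.1, 208.8]
ee_rot: [0.966, -0.257, 0.003, -0.001]
ft_force: [-0.7, 0.6, 0.1]
gripper_width: 64.8
grasp_force: 0.0
```

Call:
play_rows:
  deltas:
    - {"dx": -0.3, "dy": 0.9, "dz": 0, "roll": 0}
    - {"dx": -0.3, "dy": 0.9, "dz": 0, "roll": 0}
    - {"dx": -0.3, "dy": 0.9, "dz": 0, "roll": 0}
    - {"dx": -0.3, "dy": 0.9, "dz": 0, "roll": 0}
    - {"dx": -0.3, "dy": 0.9, "dz": 0, "roll": 0}
    - {"dx": -0.3, "dy": 0.9, "dz": 0, "roll": 0}
    - {"dx": -0.3, "dy": 0.9, "dz": 0, "roll": 0}
    - {"dx": -0.3, "dy": 0.9, "dz": 0, "roll": 0}
    - {"dx": 0, "dy": 0, "dz": 0, "roll": 0}
    - {"dx": 0, "dy": 0, "dz": 0, "roll": 0}

```text
clock: 45.05
tcp_pos: [469.6, -126.5, 206.6]
ee_rot: [0.966, -0.26, 0.001, -0.0]
ft_force: [0.8, 0.7, 0.1]
gripper_width: 65.0
grasp_force: 0.0
```

```bash
python3 - <<'E'
from h import *
p=shot('top');print(robot.get_obs()['tcp_pos'],rects(p,*GREEN,28),rects(p,(20,120,120),(32,255,255),97,box=(405,200,470,290)))
A=np.array([697.5,12])
for d in robot.pinpoint(p,'lever_knob'):
    c=np.array(d['centre']);e=A-c[:2];print(c.round(),d['confidence'],'q',np.arctan2(e[1],e[0])+1-.096)
cv2.imwrite('pics/c9.png',cv2.resize(p['pixels'][120:295,170:470,::-1],None,fx=2.66,fy=2.66,interpolation=cv2.INTER_CUBIC))
E
```

```text
[ 470.16224828 -125.94782018  206.57595099] [(402.6, 328.0, 54.8, 39.9, 0.7, [214.0, 240.0]), (502.4, 330.4, 50.2, 40.3, 0.5, [217.0, 207.0])] [(442.2, -335.7, 97.6, 23.1, 4.5, [442.0, 240.0])]
[654.  59.  97.] 0.61 q 0.07322879076710839
```

View pics/c9.png

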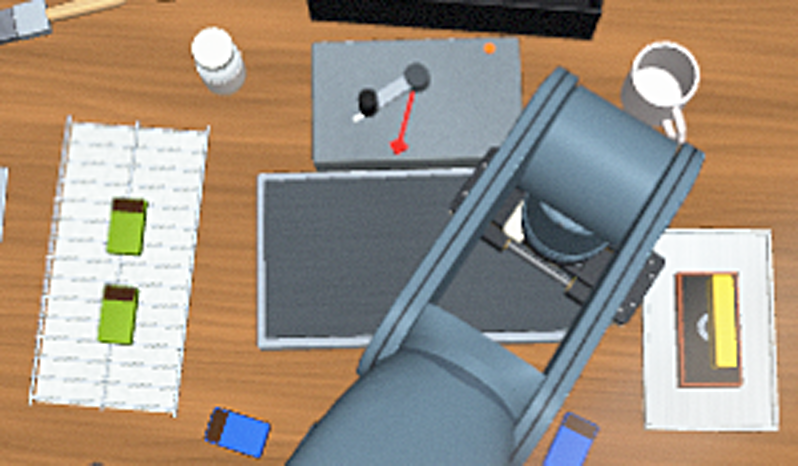

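The lever (knob at crop (370,100)) points at the white off mark. Both green shortbreads lie on the rack at (127,228) and (118,315), the block is flat in its tray at (710,330), and nothing else has moved. Handing in.

```bash
python3 -c "
from station import robot
print(robot.job_done())"
```

```text
the job is handed in; nothing more can be done
None
```

I handed the job in at about 45 s, with every step carried out; no verdict came back, and the lever's match to the pointer (about 3° off, limit 8°) was read only from the camera.

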